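# Latch the gate of the parts pen

### The arm

A 6-joint arm with a two-finger parallel gripper is mounted at the origin on the work surface. World frame = base frame: x ahead of the robot, y to its left, z up, the work surface at z = 0. Lengths are in m, angles in degrees, forces in N, time in s.
With the tool pointing down it reaches from about 0.375 to 0.975 m from the base axis. Payload 3.8 kg.
Tool frame: the origin (TCP) lies midway between the tips of the shut fingers; the grasp point (between the pads) lies 19 mm behind it; z points along the fingers, y is the direction in which the jaws open and shut (so a half turn about z gives the same grasp; the last joint's range is limited). The gripper opens to 88 mm and grips with 3 to 60 N. Pads are 18 mm wide; open, the fingers measure 123 mm over their backs; the gripper's body (75 mm by 187 mm) begins 45 mm behind the grasp point.
Start: joints at [66.755, 15.12, 91.902, -0, 72.978, -2.114], TCP at [0.243, 0.63, 0.239] pointing down, gripper open.
Joint ranges: [-150.88, 150.88], [-54.13, 125.18], [17.81, 147.31], [-75.09, 255.09], [0, 152.58], [-146.25, 146.25]. Speed limits (degrees/s): [147.25, 147.25, 180, 180, 180, 180].

### API

Orientations are given as a 3x3 rotation matrix whose columns are the frame's x, y, z axes.
In Python, from station import robot, vision, ticket gives the robot as it stands.
- The arm moves only by the tool jog_arm, never from a script. Its argument "series" is one flat list of numbers, 7 for each row, row after row: the shift along the tool's x, y, z in cm, then the turn, a rotation vector about the tool's x, y, z in degrees, then the opening, from 0 (shut) to 1 (fully open). In form: [dx, dy, dz, rx, ry, rz, fingers, dx, dy, dz, rx, ry, rz, fingers, ...]. A call has exactly 10 rows; each row shifts and turns the commanded pose from where the row before left it, along the tool's axes as they then stand; what a row does not reach is not made up. A row lasts 1/8 s, in which the tool goes at most 62.5 mm and 10.7 degrees, less where a joint would pass 70% of its speed; a pose out of reach is approached as far as the arm can. A call is refused whole if a number of a shift passes 6.25 or a number of a turn 10.7, either way. A call with a gripper value outside its range is refused whole. The fingers move at their own pace and stop on an object; "force" is the grip in N (left out, the last holds). Time passes only in rows, so rows that do not move let the fingers close, or fill a call up. It gives the time, the measured TCP pose, the force and the opening at its end, in the units of the state.
- robot.read_state(): the state, without advancing time (a new reading comes with each control period).
- vision.grab_frame(name): name is "side" or "top" or "wrist"; returns (picture, depth): 420x560x3 uint8, blue, green, red; 420x560 float32, m along the optical axis (not along the pixel's ray), 0 where there is no reading.
- vision.get_calibration(name): a dict with "fx", "fy", "cx", "cy" (pixels), "eye" and "attitude" of the camera in the world; the wrist camera has in their place "mount" (4x4, takes a point from camera to tool coordinates, whose origin is the TCP and whose axes are the flange's). Camera axes: x right, y down, z forward; pixel columns grow to the right and rows downward; lengths in m; the calibration is good to about 2 mm. A picture is of the moment at which its call begins: read the wrist's pose just before it. get_calibration takes no time and is no camera call.
- ticket.close_job(): hands the job in, once; it reports no verdict.
The state is a dict: "time": time; "q": joint angles; "qd": joint speeds; "tau": joint torques, N m; "ee_pos": TCP position; "orientation": TCP orientation; "ft_force": force on the tool from outside, world axes, zero at the start; "wrist_torque": the same for the moment, N m; "finger_gap": finger opening in m.
Only numpy, scipy, OpenCV 4.12 (cv2) and the standard library are available. Lean on these libraries where they do the work, as an engineer would, in place of code of your own. Each camera call takes 0.05 s, during which the arm holds its last target.

### The job

The low mesh gate of the parts pen on the bench stands open against its spring: lift its thumb-latch bar, swing the gate shut with the bar held up clear of the striker, lower the bar behind the striker and let it drop into the catch, so that the gate stays latched when you let go. The catch is adjustable and can be a couple of centimetres off, so feel for it gently: do not ram the bar into the striker or its back plate. Leave the other things on the bench and in the pen where they are.

Things in the scene. Friction and masses are not known exactly. Their poses are not given: they have to be found in the camera images.
- cage: fixed open-topped pen of grey posts and wire mesh, 330 mm wide (y), 220 deep (x), 195 high. Origin on the bench in the middle of the gate opening; x into the pen (the way the gate closes), y left, z up. In this frame: vertical hinge axis at x 0, y +120 mm; post that carries the keeper at y -140 mm. Only the keeper's back plate is higher (238)
- catch (a point): NOMINAL middle of the keeper's notch, at the height of the bar's middle line, at cage x -50, y -140, z 185 mm; axes of the cage. The keeper is bolted in slotted holes and really sits up to 24 mm to either side along x: its true place is not reported, feel (or look) for it
- shelf (a point): end of the small shelf that carries the keeper (152 mm up). Keeper: dark steel block 16 mm wide (y); along x: striker plate 8 mm thick, upright, no ramp, top 201 mm above the bench; notch 13 mm wide, floor at 172 mm; back plate 8 mm thick, top 238 mm, higher than the bar can be raised over: a raised bar pushed on meets it. Axes of the cage
- gate (a joint): gate angle, rad: 0 = nominally shut (hinge to cage y -115 mm), grows as it swings to the robot, to 0.9. Latched it reads -0.12 to +0.12, as the keeper sits; own stop at -0.14. A spring (0.7 N m when shut) and a stiff, damped hinge (0.3 N m): let go unlatched it swings open to about 0.55; pushing it shut at the tab takes about 6 N. Gate 40 to 190 mm above the bench, 16 mm thick
- bar (a joint): angle of the latch bar about its pivot, rad: 0 = down, level on its rest; grows as the free end is lifted, stop at 0.3; falls by its own weight (about 4 N at the tab). Clears the striker above 0.14; 0.2 is safe. Steel bar 8 mm thick, 18 mm tall, running 220 mm from the pivot past the gate's free edge; meets the keeper 185 mm from the pivot
- pivot (a point): pivot of the bar, on the gate's front: 185 mm above the bench; in the gate's frame (origin on the hinge axis, axes of the cage when shut, turning with the gate) x -50, y -75 mm, in the bar's mid-plane. The pivot axis is the gate's normal. Axes as tab
- tab (a point): centre of the thumb tab to hold the bar by: upright steel plate on the bar, 8 mm thick (along the gate's normal), 30 mm wide (along the bar), standing 54 mm above the bar's top edge, both faces free. 110 mm from the pivot along the bar, 36 mm above its middle line. Axes of the bar: x the gate's normal (into the pen when shut), y to the pivot, z up when the bar is down
- bolt: the outer 70 mm of the bar, the piece that goes into the notch; origin on the bar's middle line 150 mm from the pivot, axes as tab. Keep the force between it and the keeper under 10 N
- disc: a loose car brake disc, 150 mm across, 32 mm high, lying in the pen; origin at the centre of its underside
- filter: a loose white oil-filter can, 68 mm across, 90 mm high, standing in the pen; origin at the centre of its underside
- socket: a loose steel socket, 30 mm across, 28 mm high, standing on the bench in front of the pen, low enough for the gate to pass over; origin under its centre
- spanner: a loose spanner lying flat on the bench in front of the pen, low enough for the gate to pass over; origin under its middle
- driver: a loose screwdriver lying on the bench; origin under its middle
- oil: a loose white oil bottle, 84 mm across, 200 mm high, standing on the bench; origin at the centre of its underside
- hammer: a loose hammer lying on the bench; origin under its middle

How it is judged (in metres and radians):
On the way, in this order (a step that is already met when the one before it is completed fails the run):
1. the latch bar is lifted while the gate still stands open (value of joint bar above 0.1 rad and value of joint gate above 0.15 rad), for 0.1 s.
2. the gate is swung shut with the bar held up over the striker (value of joint bar above 0.1 rad and value of joint gate below 0.12 rad), for 0.1 s.
At the end, for the whole second after the job is handed in: the gate is shut (joint gate below 0.12 rad) and kept so by the latch bar alone, which lies down in the catch (joint bar below 0.04 rad), both at rest, with nothing touched by the robot (value of joint gate below 0.12 rad and value of joint bar below 0.04 rad and velocity of joint gate between -0.05 and 0.05 rad/s and velocity of joint bar between -0.05 and 0.05 rad/s).
It fails at once if the latch bar is rammed against the keeper or the pen (more than 10 N) (contact force between bolt and cage above 10 N).
It fails at once if a bystander on the bench or in the pen is moved by more than 30 mm (distance of any of disc, filter, socket, spanner, driver, oil, hammer from where it was at the start of the episode above 0.03 m).
It also fails if it takes over 61 s, if anything falls off the work surface, if the arm or the gripper's body presses on something with over 40 N, if the wrist force passes 120 N, or if a joint passes its speed limit or range.

## Working session

There is one attempt and no reset: what is moved stays moved. The work goes in short steps, Python scripts to look and compute and a tool call to move; the robot and the scene stay as the last step left them, time stands still between calls to the robot, and variables do not carry over. Pictures are saved under pics/ and viewed, and the job is handed in when it is done.

Besides the shell and the picture viewer there is one more tool, called after "Emit:" as name(argument=value, ...) on one line, values as JSON. jog_arm: Moves the arm, as the interface text tells. Its arguments: {"type":"object","properties":{"series":{"type":"array"},"force":{"type":"number"}},"required":["series"]}

```bash
ls; mkdir -p pics; python3 - <<'E'
from station import robot, vision
import cv2, numpy as np, json
print(robot.read_state())
for n in ["side","top"]:
    p,d=vision.grab_frame(n); cv2.imwrite(f"pics/{n}0.png",p); np.save(f"pics/{n}0.npy",d)
    print(n,vision.get_calibration(n))
print(vision.get_calibration("wrist"))
E
```

```text
pics
{'time': 0.0, 'q': array([ 6.67530917e+01,  1.51675153e+01,  9.19819473e+01,  1.42533540e-03,
        7.29779463e+01, -2.11462225e+00]), 'qd': array([ 0.05889399,  0.00519072, -0.0503993 , -0.01747449,  0.00796602,
       -0.02915473]), 'tau': array([ 1.03632432e-03, -5.02110457e+01, -3.56878853e+01,  7.26444251e-02,
        2.91022664e-02, -1.74031584e-04]), 'ee_pos': array([0.24306597, 0.62894285, 0.23740081]), 'orientation': array([[-9.32747847e-01,  3.60528286e-01, -8.99538642e-04],
       [ 3.60529393e-01,  9.32745636e-01, -2.03377755e-03],
       [ 1.05806407e-04, -2.22131175e-03, -9.99997527e-01]]), 'ft_force': array([0.85925524, 0.12865018, 0.51223282]), 'wrist_torque': array([ 0.01352529, -0.01616466,  0.01886956]), 'finger_gap': 0.08815200470879701}
side {'fx': 513.0823142001263, 'fy': 513.0823142001263, 'cx': 289.6227210929924, 'cy': 212.00867127273523, 'eye': array([0.41225976, 1.18566637, 1.33674488]), 'attitude': array([[-0.98924364, -0.11372479,  0.09199837],
       [-0.14549749,  0.70014618, -0.69901774],
       [ 0.01508334, -0.70488439, -0.70916183]])}
top {'fx': 449.2455702556716, 'fy': 449.2455702556716, 'cx': 276.5276498734992, 'cy': 206.0539216104816, 'eye': array([ 0.45407867, -0.01881474,  1.52905018]), 'attitude': array([[-0.00538156, -0.9974444 ,  0.07124396],
       [-0.9996954 ,  0.00708238,  0.02364209],
       [-0.02408625, -0.07109503, -0.9971787 ]])}
{'fx': 295.1017744244605, 'fy': 295.1017744244605, 'cx': 279.7717542260622, 'cy': 212.7101881257821, 'mount': array([[ 3.35996186e-04, -9.57246113e-01, -2.89274551e-01,
         7.50250193e-02],
       [ 9.99999748e-01,  1.40565991e-04,  6.96362167e-04,
        -1.02824782e-03],
       [-6.25927814e-04, -2.89274712e-01,  9.57245919e-01,
        -1.46336815e-01],
       [ 0.00000000e+00,  0.00000000e+00,  0.00000000e+00,
         1.00000000e+00]])}
```

View pics/side0.png

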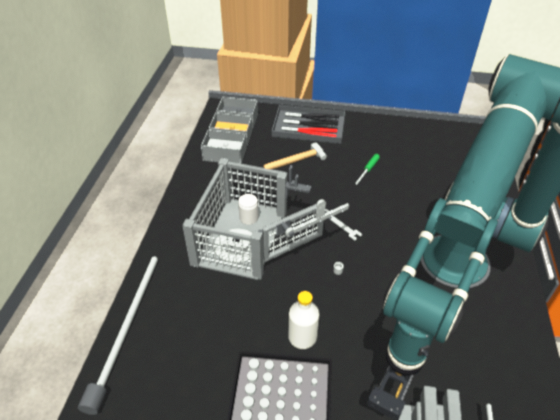

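View pics/top0.png

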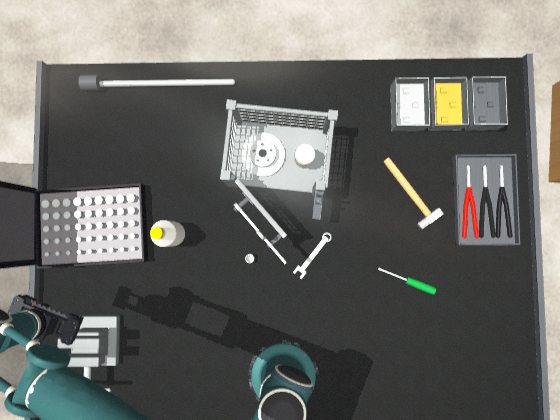

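```bash
cat > h.py <<'E'
import numpy as np, cv2
from station import robot, vision
def pts(name,d,uv=None,pose=None):
    c=vision.get_calibration(name)
    v,u=np.mgrid[0:d.shape[0],0:d.shape[1]]
    P=np.stack([(u-c['cx'])/c['fx']*d,(v-c['cy'])/c['fy']*d,d],-1)
    if name=='wrist':
        m=c['mount']; P=P@m[:3,:3].T+m[:3,3]
        return P@pose[1].T+pose[0]
    return P@np.array(c['attitude']).T+c['eye']
E
python3 - <<'E'
from h import *
for n,(x0,x1,y0,y1) in {"top":(205,345,85,285),"side":(180,360,150,285)}.items():
    p=cv2.imread(f"pics/{n}0.png")[y0:y1,x0:x1]
    s=4 if n=='side' else 3
    s= 4
    cv2.imwrite(f"pics/{n}0c.png",cv2.resize(p,None,fx=s if n=='side' else 3,fy=s if n=='side' else 3,interpolation=cv2.INTER_CUBIC))
d=np.load("pics/top0.npy");P=pts("top",d)
for a,b in [(230,103),(333,115),(224,180),(328,190),(317,205),(318,215),(305,155),(265,152),(240,210),(262,235),(285,262),(237,205)]:
    print((a,b),P[b,a].round(3))
# height map in rows
z=P[...,2]
for v in range(180,268,4): print(v,' '.join('%3d'%(1000*z[v,u]) for u in range(228,330,4)))
E
```

```text
(230, 103) [0.865 0.153 0.193]
(333, 115) [ 0.823 -0.159  0.196]
(224, 180) [0.629 0.17  0.192]
(328, 190) [ 0.617 -0.159 -0.   ]
(317, 205) [ 0.554 -0.11   0.163]
(318, 215) [ 0.524 -0.113  0.159]
(305, 155) [ 0.72  -0.077  0.102]
(265, 152) [0.742 0.054 0.044]
(240, 210) [0.539 0.122 0.191]
(262, 235) [0.463 0.054 0.238]
(285, 262) [ 0.383 -0.011  0.19 ]
(237, 205) [0.553 0.13  0.2  ]
180 199 190 1529   3  10   8   6  13   2  10  10   4   9   3   7   8   9  10   4   7   7   8 195 202 188   5
184  80 101 187 192  13  11   8  12   8   2   9   8   3   5   6  10   0   6   4   6   5   2 194 199 197   0
188   2   6   2 189 191   0  -1   5  12   8   1   5   7  10   7   6   4   5   4  10  11   3 194 194 199   0
192   3   0   1   2 190 189   6   7   5   4   4   6   1   1   7   2  -2   0  -1   6   9  34 157 157   5  -2
196   3   1   1   3   0 186 1529   6   4  -5   1  -4   0  -1   0   1   2  -1  -2   6   7   0 182 211  -1  -1
200  12   2   1  -3 202 200 192 192   0   2   2   1   0   1  -2   0  -2  -1  -1   4   0   7 174 170  -2  -3
204   0   1 194 191 196   6 196 191 189   0   5   0   0   0 
[... 967 characters left out ...]
   3  -2  -5   0   0   5   2   2  -9  -1   5   7   2
244   0   2   2   3   5   3   1  -1   4   3 191 179   5   0   1   0   4   1   1  -8   4   4   4   1  11   6
248  -3   2   2   3   2   2   2   2  -2   2   2 195   5   2   2   2   2   1  -2   2   0  -4   7  13  -2   3
252   0   2  -1   0   7   0   5   7   1   2  -1   1 192  -2   0   0   3   3   3   1   0   9   8   0  -2  -2
256   2   0   0   0   0   8  29   5   0   1  -1   2   7 197   0   0   5  -1  -3   4  -4   4   0  -1  -2   1
260   1   5   3   7   0  14   6   0   1   1   3  -1   0   0 194   0  -1   0   3   9   9   0   6   2   3   2
264   1   0  -3   6   3   2   1   4   2   6   0   3   2   2   4   4   0  -2   0   9  15  -4   4   0   2  -6
```

View pics/top0c.png

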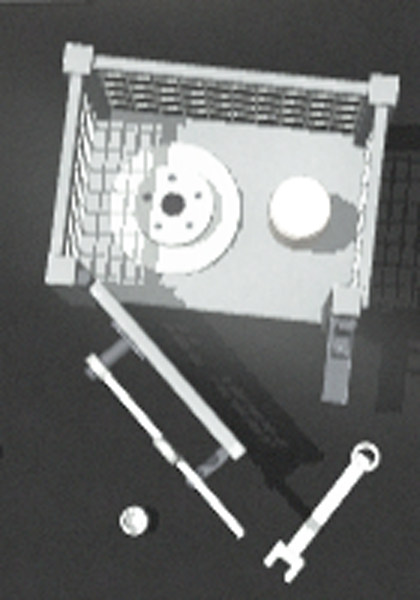

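View pics/side0c.png

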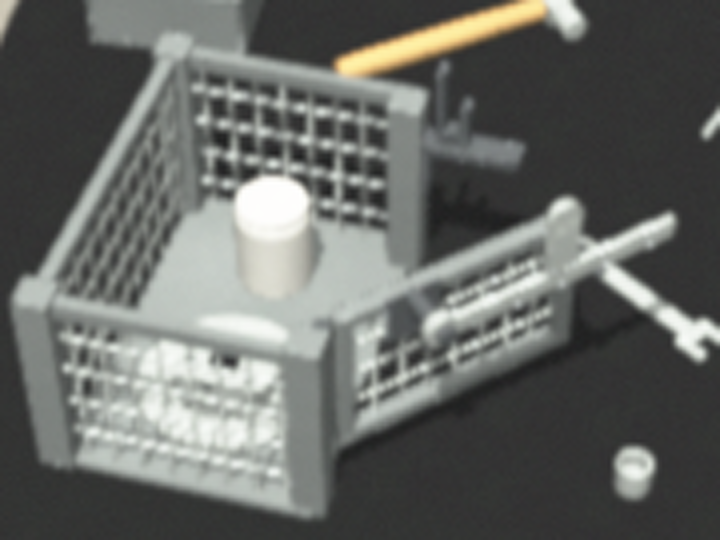

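```bash
cat >> h.py <<'E'
def ray(name,u,v,z,pose=None):
    c=vision.get_calibration(name)
    r=np.array([(u-c['cx'])/c['fx'],(v-c['cy'])/c['fy'],1.])
    if name=='wrist':
        m=c['mount']; o=pose[0]+pose[1]@m[:3,3]; r=pose[1]@m[:3,:3]@r
    else:
        o=np.array(c['eye']); r=np.array(c['attitude'])@r
    return o+r*(z-o[2])/r[2]
E
python3 - <<'E'
from h import *
f=lambda x,y,z:print((x,y,z),ray("top",205+(x+.5)/3-.5,85+(y+.5)/3-.5,z).round(4))
for x,y in [(78,57),(383,90),(62,270),(347,297)]: f(x,y,.195)
f(93,360,.194);f(240,533,.194);f(172,458,.248);f(96,284,.19);f(236,452,.19)
f(345,325,.2); f(343,322,.238);f(340,347,.201);f(334,400,.152)
E
```

```text
(78, 57, 0.195) [0.8619 0.1504 0.195 ]
(383, 90, 0.195) [ 0.8242 -0.1568  0.195 ]
(62, 270, 0.195) [0.6449 0.166  0.195 ]
(347, 297, 0.195) [ 0.6154 -0.1182  0.195 ]
(93, 360, 0.194) [0.5545 0.1349 0.194 ]
(240, 533, 0.194) [ 0.3827 -0.0103  0.194 ]
(172, 458, 0.248) [0.4566 0.0534 0.248 ]
(96, 284, 0.19) [0.6312 0.1324 0.19  ]
(236, 452, 0.19) [ 0.4623 -0.0068  0.19  ]
(345, 325, 0.2) [ 0.5869 -0.1155  0.2   ]
(343, 322, 0.238) [ 0.5861 -0.1109  0.238 ]
(340, 347, 0.201) [ 0.5651 -0.1102  0.201 ]
(334, 400, 0.152) [ 0.5149 -0.1069  0.152 ]
```

```bash
cat >> h.py <<'E'
from scipy.spatial.transform import Rotation as Ro
def toolR(yaw):  # tool z down, tool y at yaw deg
    c,s=np.cos(np.radians(yaw)),np.sin(np.radians(yaw))
    return np.array([[-s,c,0],[c,s,0],[0,0,-1.]])
def plan(p,R,targets,f,dec=2):
    """targets: list of (p,R) per row; prints rows rounded w/ compensation"""
    out=[];p=np.array(p,float);R=np.array(R,float)
    for (tp,tR),g in zip(targets,f):
        d=np.round(R.T@(np.array(tp)-p)*100,dec); w=np.round(Ro.from_matrix(R.T@tR).as_rotvec(degrees=True),1)
        out.append(list(d)+list(w)+[g]); p=p+R@d/100; R=R@Ro.from_rotvec(w,degrees=True).as_matrix()
    for i in range(0,len(out),10):
        print('CALL', ', '.join('%g'%(x+0) for r in out[i:i+10] for x in r))
    print('end',p.round(4),R.round(3).tolist(), 'max',np.abs(np.array(out)).max(0))
    return p,R
def lerp(p0,R0,p1,R1,n):
    rv=Ro.from_matrix(R0.T@R1).as_rotvec()
    return [(p0+(p1-p0)*k/n,R0@Ro.from_rotvec(rv*k/n).as_matrix()) for k in range(1,n+1)]
E
python3 - <<'E'
from h import *
s=robot.read_state();p=s['ee_pos'];R=s['orientation']
up=p+[0,0,.13]
t=lerp(p,R,up,R,3)+lerp(up,R,np.array([.56,0,.37]),toolR(-50),17)
plan(p,R,t,[1]*20)
E
```

```text
CALL 0, -0.01, -4.33, 0, 0, 0, 1, 0, -0.01, -4.34, 0, 0, 0, 1, 0, -0.01, -4.33, 0, 0, 0, 1, -3.07, -2.78, -0.01, 0, 0, 7, 1, -3.39, -2.38, -0.01, 0, 0, 7, 1, -3.65, -1.95, -0.01, 0, 0, 7, 1, -3.87, -1.5, -0.01, 0, 0, 7, 1, -4.02, -1.01, -0.01, 0, 0, 7, 1, -4.11, -0.51, -0.01, 0, 0, 7, 1, -4.14, -0.01, 0, 0, 0.1, 6.9, 1
CALL -4.12, 0.49, -0.02, 0, 0, 7, 1, -4.02, 0.98, -0.02, 0, 0, 7, 1, -3.87, 1.47, -0.01, 0, 0, 7, 1, -3.67, 1.93, -0.02, 0, 0, 7, 1, -3.4, 2.36, -0.02, 0, 0, 7, 1, -3.09, 2.76, -0.01, -0.1, 0, 7, 1, -2.73, 3.12, -0.01, 0, 0, 7, 1, -2.33, 3.43, -0.02, 0, 0, 7, 1, -1.9, 3.68, -0.01, 0, 0, 7, 1, -1.43, 3.89, -0.01, 0, 0, 7, 1
end [0.56 0.   0.37] [[0.766, 0.642, 0.0], [0.642, -0.766, -0.001], [-0.0, 0.001, -1.0]] max [4.14 3.89 4.34 0.1  0.1  7.   1.  ]
```

Emit:
jog_arm(series=[0,0,-4.3,0,0,0,1,0,0,-4.3,0,0,0,1,0,0,-4.3,0,0,0,1,-3.1,-2.8,0,0,0,7,1,-3.4,-2.4,0,0,0,7,1,-3.6,-2,0,0,0,7,1,-3.9,-1.5,0,0,0,7,1,-4,-1,0,0,0,7,1,-4.1,-0.5,0,0,0,7,1,-4.1,0,0,0,0,7,1])

```text
time: 1.35
ee_pos: [0.3737, 0.3691, 0.3672]
orientation: [[-0.336, 0.942, -0.001], [0.942, 0.336, -0.001], [-0.0, -0.001, -1.0]]
ft_force: [0.7, 0.6, -0.0]
finger_gap: 0.088
```

Emit:
jog_arm(series=[-4.1,0.5,0,0,0,7,1,-4,1,0,0,0,7,1,-3.9,1.5,0,0,0,7,1,-3.7,1.9,0,0,0,7,1,-3.4,2.4,0,0,0,7,1,-3.1,2.8,0,0,0,7,1,-2.7,3.1,0,0,0,7,1,-2.3,3.4,0,0,0,7,1,-1.9,3.7,0,0,0,7,1,-1.4,3.9,0,0,0,7,1])

```text
time: 2.6
ee_pos: [0.5607, -0.0006, 0.3672]
orientation: [[0.77, 0.638, -0.001], [0.638, -0.77, 0.0], [-0.0, -0.001, -1.0]]
ft_force: [0.5, -0.3, 0.1]
finger_gap: 0.0881
```

```bash
python3 - <<'E'
from h import *
import pickle
s=robot.read_state();print(s['time'],s['ee_pos'],s['orientation'].round(3).tolist(),s['q'].round(1),s['ft_force'])
p,d=vision.grab_frame("wrist");cv2.imwrite("pics/w1.png",p);pickle.dump((s['ee_pos'],s['orientation'],d),open("w1.pkl","wb"))
E
```

```text
2.6 [ 0.56065069 -0.0006359   0.36721712] [[0.77, 0.638, -0.001], [0.638, -0.77, 0.0], [-0.0, -0.001, -1.0]] [-2.6 -0.3 95.9  0.  84.5 47.8] [ 0.53069324 -0.28625785  0.08921951]
```

View pics/w1.png

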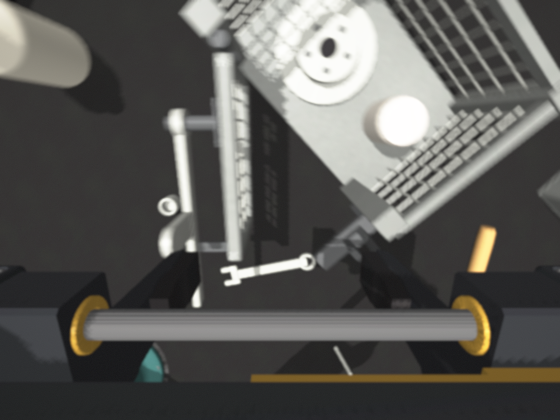

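Emit:
jog_arm(series=[-2,1,0,0,0,0,1,-3,1,1,0,0,0,1,-3,1,1,0,0,0,1,-2,0,1,0,0,0,1,0,0,0,0,0,0,1,0,0,0,0,0,0,1,0,0,0,0,0,0,1,0,0,0,0,0,0,1,0,0,0,0,0,0,1,0,0,0,0,0,0,1])

```text
time: 3.9
ee_pos: [0.503, -0.0863, 0.3377]
orientation: [[0.767, 0.641, 0.0], [0.641, -0.767, 0.0], [0.0, 0.0, -1.0]]
ft_force: [-0.2, -0.5, -0.2]
finger_gap: 0.0883
```

```bash
python3 - <<'E'
from h import *
import pickle
s=robot.read_state();print(s['time'],s['ee_pos'],s['orientation'].round(3).tolist(),s['q'].round(1),s['ft_force'])
D=[]
for i in range(4):
    p,d=vision.grab_frame("wrist");D.append(d)
D=np.array(D);D[D==0]=np.nan;d=np.nanmedian(D,0)
cv2.imwrite("pics/w2.png",p);pickle.dump((s['ee_pos'],s['orientation'],d),open("w2.pkl","wb"))
E
```

```text
3.9 [ 0.50304089 -0.0863364   0.33772819] [[0.767, 0.641, 0.0], [0.641, -0.767, 0.0], [0.0, 0.0, -1.0]] [-12.5  -5.6 104.    0.   81.7  37.6] [-0.20177172 -0.45303418 -0.24359057]
```

View pics/w2.png

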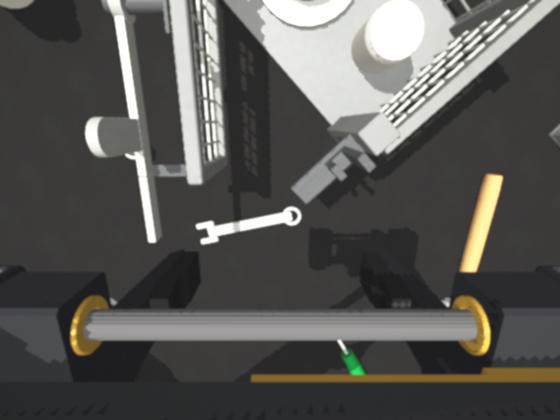

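```bash
python3 - <<'E'
from h import *
p=cv2.imread("pics/w2.png")
cv2.imwrite("pics/w2k.png",cv2.resize(p[105:210,280:410],None,fx=6,fy=5.7,interpolation=cv2.INTER_CUBIC)[:600])
cv2.imwrite("pics/w2b.png",cv2.resize(p[0:250,80:240],None,fx=2.4,fy=2.4,interpolation=cv2.INTER_CUBIC))
import pickle
P0,R0,d=pickle.load(open("w2.pkl","rb"))
P=pts("wrist",d,pose=(P0,R0))
z=P[...,2]*1000
for v in range(120,204,3): print(v,' '.join('%3.0f'%z[v,u] for u in range(290,400,3)))
E
```

```text
120   1  -0  -0   1   0   0   1   1   1  -0   1   0  -0   6   7   6  23  46  68  87 106 121 137 149 163 175 185 194 195 195 195 195 195 194  -0   0 150
123   0   1   1   0   0   0  -0   0   1   0   0   0   0  -0   5  25  48  69  88 107 122 138 150 163 175 186 195 196 195 195 195 195 195 195  -0 150 178
126  -0   0  -0   0   0   1   0   1   0   0  -0   1  -0  -0  26  50  70  90 108 123 138 152 164 176 187 194 195 195 195 195 195 195 196 196 195 179 187
129  -0   0   1   1   1   1   1   0  -0   0   1  -0   0  24  50  72  91 108 124 139 153 165 176 188 195 195 195 195 195 195 195 195 195 195 195 194 191
132  -0   1   0   0   0  -0  -0   1   1   0   1   0   0  10  42  70  95 114 133 150 163 176 187 195 195 195 196 195 195 195 195 195 196 195 195 195 195
135   1   0   0   0  -0   0   0   0   1   1   1   0   1   0  14  45 115 128 143 156 158 171 186 195 195 195 196 195 195 195 195 195 195 195 196 195 195
138   1   1   1   1   1  -0  -1  -0   1   0  -0   1  -0   1   0  19 114 138 156 158 158 159 174 188 195 195 195 196 196 195 195 195 195 195 194 196 192
141   1   1  -1  -0   0   1  -0  -0 
[... 2455 characters left out ...]
   0   0  -0  -0   1   1   0  -1   0  -1   0   0  -0   0   1   1   1  -0   1   0  -0  -1   1
192  -0   0 158 157 157 158 157 158 157 157  -0  -0   0   0  -0  -0   0   0  -0   1   1  -0   0  -0   0  -1   1   0  -0  -1   0   0   1   0   0  -1  -0
195  -0   0   0 157 157 158 158 157 157   1   0   1  -0   0  -1   1   0   0  -1  -1   0   0  -0  -0   1   0  -0  -1   1   1  -0   0  -0   0   1   0  -0
198  -0   0  -0   0 157 157 157 157   0   1   1   0  -1   1   0  -0   1   0  -0   0   0   1  -0   0  -0   1   0   0   0   1   1  -0   0   0  -0  -1  -0
201  -0  -0   1  -0  -0 157 157   1  -0  -0   0   0   0   0  -0  -0  -0   0  -0  -0  -0   1  -1   0   0   1   0   0   0   1  -0  -0   0   0   0   0   0
```

View pics/w2k.png

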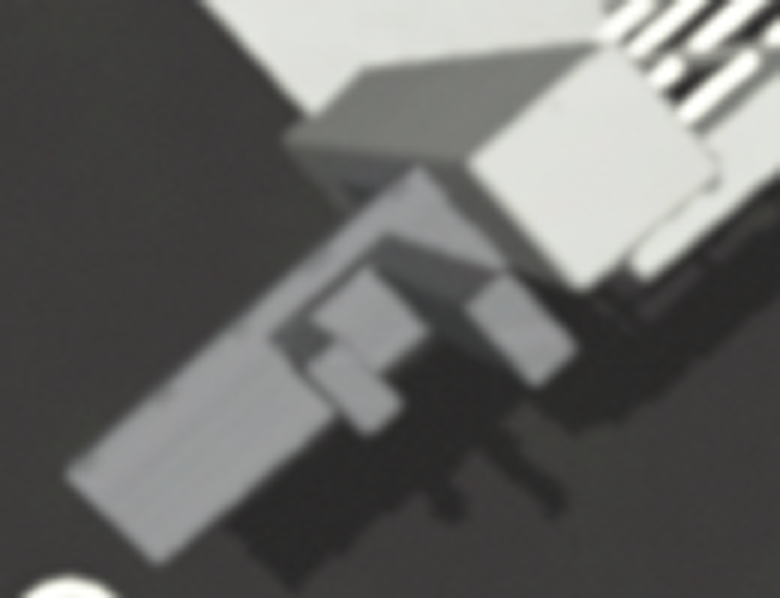

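View pics/w2b.png

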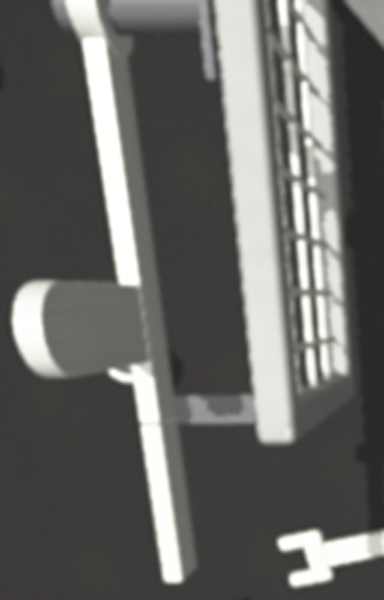

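```bash
python3 - <<'E'
from h import *
import pickle
P0,R0,d=pickle.load(open("w2.pkl","rb"))
P=pts("wrist",d,pose=(P0,R0)); z=P[...,2]
def rect(zr,uv,name):
    m=np.zeros(z.shape,bool); u0,u1,v0,v1=uv; m[v0:v1,u0:u1]=True
    m&=abs(z-zr)<.0025
    xy=P[m][:,:2]; r=cv2.minAreaRect((xy*1000).astype(np.float32))
    print(name,m.sum(),np.round(r[0],1),np.round(r[1],1),'ang',round(r[2],2), 'mean',(1000*xy.mean(0)).round(1),'z',P[m][:,2].mean().round(4))
rect(.238,(340,385,145,180),'back')
rect(.2015,(325,352,155,185),'striker')
rect(.172,(325,360,150,172),'floor')
rect(.157,(280,375,135,205),'shelf')
rect(.195,(355,402,110,155),'post')
rect(.194,(110,162,20,245),'bar')
rect(.190,(172,215,0,190),'gate')
rect(.2475,(80,115,110,165),'tabtop')
zz=z*1000
for v in range(0,250,10): print(v,' '.join('%3.0f'%zz[v,u] for u in range(84,216,4)))
E
```

```text
back 193 [ 582.3 -113.5] [15.9  8.1] ang 83.61 mean [ 582.1 -113.2] z 0.2381
striker 142 [ 568.  -111.4] [15.3 21. ] ang 85.27 mean [ 561.8 -110.7] z 0.2011
floor 195 [ 568.7 -111.7] [15.9 22.7] ang 83.13 mean [ 572.  -111.3] z 0.1722
shelf 1272 [ 555.3 -110.3] [26.1 86.2] ang 83.66 mean [ 548.7 -107.7] z 0.1572
post 1028 [ 612.9 -117. ] [30. 30.] ang 83.62 mean [ 612.7 -116.3] z 0.1951
bar 1853 [459.3  54.9] [204.9   8.7] ang 40.48 mean [468.2  61.7] z 0.1941
gate 3080 [520.2  41.3] [160.5  16.1] ang 40.49 mean [525.   44.6] z 0.1901
tabtop 133 [467.   56.5] [29.3  1. ] ang 40.63 mean [467.2  56.7] z 0.2475
0   0   1  -0   0   0 193 199 200 199 198 194 193 193 193 194 194 193 193 194 194 193 188 191 190 191 191 184   0 117 109  84  56  57
10   1   1   1   0   1   1 191 197 197 197 192 190 191 190 191 190 190 190 190 191 194 192 190 191 191 190 186  -0   1   1  84  56  56
20   1   1   1   1   1   1   0   1 195 194 193 188 180   1   1   1   0   0   1   1 193 192 190 190 191 190 189 150 132 116  83  57  56
30   0  -0   1   1   1   1   1   0   0 194 195 187 181   0   1   0   0   1   1  
[... 2204 characters left out ...]
   0   1   1  -0   1
200   2  -1   0   1   0   1  -0   1   0   0   1   0   0   1   0 194 195 188 179   0  -1   0   1   1   1  -0   1  -1   1  -0  -0   1   0
210   1   0   1   1  -0   1   0   1  -0   0   1   1  -0   1  -1 195 194 191 182   1  -0   1   0   0  -0   0   1   0  -0   1  -0   0   0
220   0   0   1   0   0   1   1   0  -0  -0   1   0   0   1  -0  -0 195 193 185   0   0   0   1   0   0   0   1   0  -0   1   0   0   0
230  -0  -0   1   1   0   1   0   1   0   1   0   0   0   1   1   0 194 195 188 179   1  -0   0   0  -0   1   0  -0   1  -0  -0   8   8
240   0   0   1  -0   0   0  -0   1   0   0   1  -0   1   1  -0   0 195 194 192   0   0   0   1   1   1   0   0   0   0   0   8   8   8
```

```bash
python3 - <<'E'
from h import *
s=robot.read_state();p=s['ee_pos'];R=s['orientation']
G=toolR(-49.52)
a=np.array([.465,.0598,p[2]]); b=np.array([.465,.0598,.208])
t=lerp(p,R,a,G,4)+lerp(a,G,b,G,5)+[(b,G)]
plan(p,R,t,[.5]*10)
E
```

```text
CALL 1.62, -3.41, 0, 0, 0, -0.2, 0.5, 1.63, -3.41, 0, 0, 0, -0.1, 0.5, 1.63, -3.41, 0, 0, 0, -0.2, 0.5, 1.65, -3.4, 0, 0, 0, -0.1, 0.5, 0, 0, 2.59, 0, 0, 0, 0.5, 0, 0, 2.6, 0, 0, 0, 0.5, 0, 0, 2.59, 0, 0, 0, 0.5, 0, 0, 2.6, 0, 0, 0, 0.5, 0, 0, 2.59, 0, 0, 0, 0.5, 0, 0, 0, 0, 0, 0, 0.5
end [0.465  0.0598 0.208 ] [[0.761, 0.649, -0.0], [0.649, -0.761, 0.0], [-0.0, -0.0, -1.0]] max [1.65 3.41 2.6  0.   0.   0.2  0.5 ]
```

Emit:
jog_arm(series=[1.63,-3.41,0,0,0,-0.2,0.5,1.63,-3.41,0,0,0,-0.1,0.5,1.63,-3.41,0,0,0,-0.2,0.5,1.65,-3.4,0,0,0,-0.1,0.5,0,0,0,0,0,0,0.5,0,0,2,0,0,0,0.5,0,0,2,0,0,0,0.5,0,0,1,0,0,0,0.5,0,0,0,0,0,0,0.5,0,0,0,0,0,0,0.5])

```text
time: 5.35
ee_pos: [0.4654, 0.0596, 0.288]
orientation: [[0.761, 0.649, 0.0], [0.649, -0.761, 0.0], [0.0, 0.0, -1.0]]
ft_force: [-0.3, 0.2, -0.1]
finger_gap: 0.044
```

```bash
python3 - <<'E'
from h import *
import pickle
s=robot.read_state();print(s['time'],s['ee_pos'],s['orientation'].round(4).tolist(),s['q'].round(1),s['ft_force'])
p,d=vision.grab_frame("wrist");cv2.imwrite("pics/w3.png",p)
P=pts("wrist",d,pose=(s['ee_pos'],s['orientation']))
L=(P-s['ee_pos'])@s['orientation']
z=P[...,2]
# bar top points in tool frame near
m=(abs(z-.1945)<.003)&(abs(L[...,1])<.02)
l=L[m]; print(m.sum(), np.polyfit(l[:,0],l[:,1],1), l[:,:2].min(0),l[:,:2].max(0))
m=(z>.2)&(z<.27)&(abs(L[...,1])<.02)&(abs(L[...,0])<.03)&(L[...,2]>.005); l=L[m];print(m.sum(),l.min(0),l.max(0),np.median(l,0))
E
```

```text
5.35 [0.46544132 0.05961624 0.28799486] [[0.7612, 0.6486, 0.0004], [0.6486, -0.7612, 0.0], [0.0004, 0.0003, -1.0]] [  4.3  -9.3 112.3  -0.   77.   53.8] [-0.26585567  0.18048968 -0.08426268]
2109 [ 0.01615577 -0.00032389] [-0.09315331 -0.01328534] [0.12233676 0.01997763]
715 [-0.01324518 -0.00456107  0.02329544] [0.01441871 0.00339258 0.08797311] [ 0.00865046 -0.00040136  0.02896532]
```

View pics/w3.png

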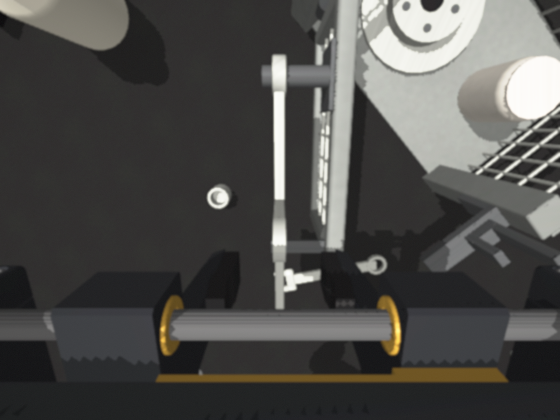

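Emit:
jog_arm(series=[0,0,2,0,0,0,0.5,0,0,2,0,0,0,0.5,0,0,2,0,0,0,0.5,0,0,1.5,0,0,0,0.5,0,0,0.5,0,0,0,0.4,0,0,0,0,0,0,0.25,0,0,0,0,0,0,0.15,0,0,0,0,0,0,0,0,0,0,0,0,0,0,0,0,0,0,0,0,0], force=25)

```text
time: 6.65
ee_pos: [0.4655, 0.06, 0.2085]
orientation: [[0.761, 0.649, 0.001], [0.649, -0.761, 0.0], [0.001, 0.001, -1.0]]
ft_force: [-0.7, 0.9, 4.4]
finger_gap: 0.0082
```

```bash
python3 - <<'E'
from h import *
s=robot.read_state();print(s['time'],s['ee_pos'],s['orientation'].round(4).tolist(),s['q'].round(1),s['ft_force'],s['wrist_torque'],s['finger_gap'])
p,d=vision.grab_frame("side");cv2.imwrite("pics/s4.png",cv2.resize(p[150:300,220:420],None,fx=4,fy=4,interpolation=cv2.INTER_CUBIC))
E
```

```text
6.65 [0.46549468 0.06001685 0.20848639] [[0.7607, 0.6491, 0.0011], [0.6491, -0.7607, 0.0002], [0.001, 0.0006, -1.0]] [  4.3  -6.4 118.2   0.   68.1  53.8] [-0.65084101  0.87990964  4.38377134] [0.05810182 0.30371172 0.01023272] 0.008199125633682223
```

View pics/s4.png

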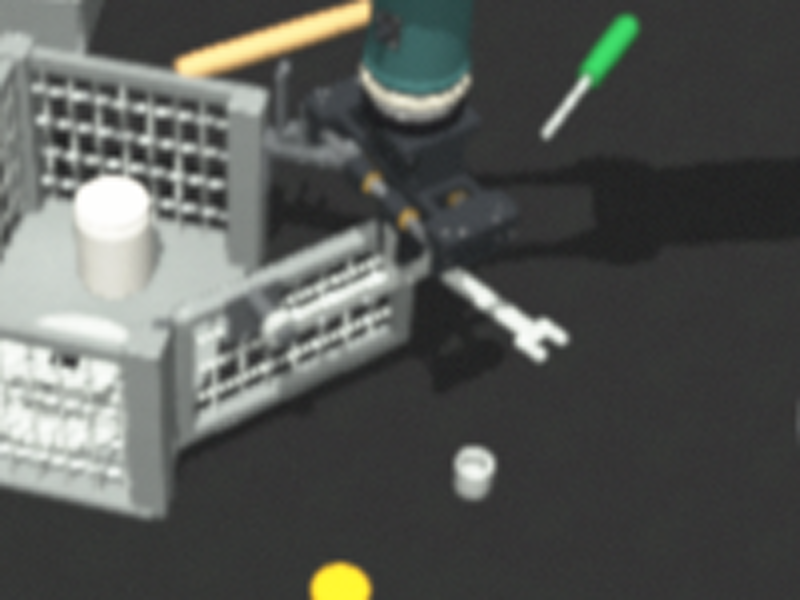

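```bash
cat >> h.py <<'E'
YAW=-6.38; HINGE=np.array([.6381,.1418,0]); G0=0.753
def H(R,p): 
    M=np.eye(4);M[:3,:3]=R;M[:3,3]=p;return M
def rz(a): return Ro.from_euler('z',a).as_matrix()
def gatepose(g,b):
    """world pose of bar (origin pivot)"""
    W=H(rz(np.radians(YAW)-g),HINGE)
    return W@H(np.eye(3),[-.05,-.075,.185])@H(Ro.from_euler('x',-b).as_matrix(),[0,0,0])
def barplan(states,cur,grip=0,dec=2):
    """cur=(g,b) at present with present tool pose; states list of (g,b)"""
    s=robot.read_state();T0=H(s['orientation'],s['ee_pos'])
    rel=np.linalg.inv(gatepose(*cur))@T0
    t=[]
    for q in states:
        T=gatepose(*q)@rel;t.append((T[:3,3],T[:3,:3]))
    return plan(s['ee_pos'],s['orientation'],t,[grip]*len(t),dec)
def est():
    "estimate g,b from tool pose w.r.t. recorded grasp"
    import pickle
    from scipy.optimize import least_squares
    rel=pickle.load(open('rel.pkl','rb'))
    s=robot.read_state();T=H(s['orientation'],s['ee_pos'])
    def f(x):
        A=gatepose(*x)@rel
        return np.r_[(A-T)[:3,3],0.05*(A-T)[:3,:3].ravel()]
    r=least_squares(f,[.3,.1]);
    print('t',s['time'],'g,b',r.x.round(4),'res mm',(1000*r.fun[:3]).round(1),'F',s['ft_force'].round(2),'M',s['wrist_torque'].round(2),'gap',s['finger_gap'])
    return r.x,s
E
python3 - <<'E'
from h import *
import pickle
s=robot.read_state();T0=H(s['orientation'],s['ee_pos'])
pickle.dump(np.linalg.inv(gatepose(G0,0))@T0,open('rel.pkl','wb'))
print(s['ee_pos'])
est()
barplan([(G0,.22*k/8) for k in range(1,9)]+[(G0,.22)]*2,(G0,0))
E
```

```text
[0.465468   0.06002024 0.20845389]
t 6.7 g,b [0.753 0.   ] res mm [ 0. -0.  0.] F [-1.66 -0.01  4.69] M [0.08 0.3  0.06] gap 0.007745921003853328
CALL 0.07, 0, -0.3, 0, -1.6, 0, 0, 0.07, 0, -0.3, 0, -1.6, 0, 0, 0.07, 0, -0.3, 0, -1.5, 0, 0, 0.07, 0, -0.3, 0, -1.6, 0, 0, 0.06, 0, -0.3, 0, -1.6, 0, 0, 0.07, 0, -0.3, 0, -1.6, 0, 0, 0.07, 0, -0.3, 0, -1.5, 0, 0, 0.07, 0, -0.3, 0, -1.6, 0, 0, 0, 0, 0, 0, 0, 0, 0, 0, 0, 0, 0, 0, 0, 0
end [0.4714 0.0651 0.2318] [[0.743, 0.649, -0.165], [0.634, -0.761, -0.141], [-0.217, 0.0, -0.976]] max [0.07 0.   0.3  0.   1.6  0.   0.  ]
```

Emit:
jog_arm(series=[0.07,0,-0.3,0,-1.6,0,0,0.07,0,-0.3,0,-1.6,0,0,0.07,0,-0.3,0,-1.5,0,0,0.07,0,-0.3,0,-1.6,0,0,0.06,0,-0.3,0,-1.6,0,0,0.07,0,-0.3,0,-1.6,0,0,0.07,0,-0.3,0,-1.5,0,0,0.07,0,-0.3,0,-1.6,0,0,0,0,0,0,0,0,0,0,0,0,0,0,0,0])

```text
time: 7.95
ee_pos: [0.4709, 0.0649, 0.2309]
orientation: [[0.742, 0.649, -0.166], [0.633, -0.761, -0.142], [-0.218, -0.0, -0.976]]
ft_force: [0.2, -1.2, -1.3]
finger_gap: 0.008
```

```bash
python3 - <<'E'
from h import *
est()
p,d=vision.grab_frame("side");cv2.imwrite("pics/s5.png",cv2.resize(p[150:300,220:420],None,fx=4,fy=4,interpolation=cv2.INTER_CUBIC))
p,d=vision.grab_frame("wrist");cv2.imwrite("pics/w5.png",p)
E
```

```text
t 7.95 g,b [0.7539 0.2139] res mm [0.2 0.1 0.2] F [ 0.17 -1.19 -1.31] M [ 0.05 -0.03  0.04] gap 0.008040914130823187
```

View pics/s5.png

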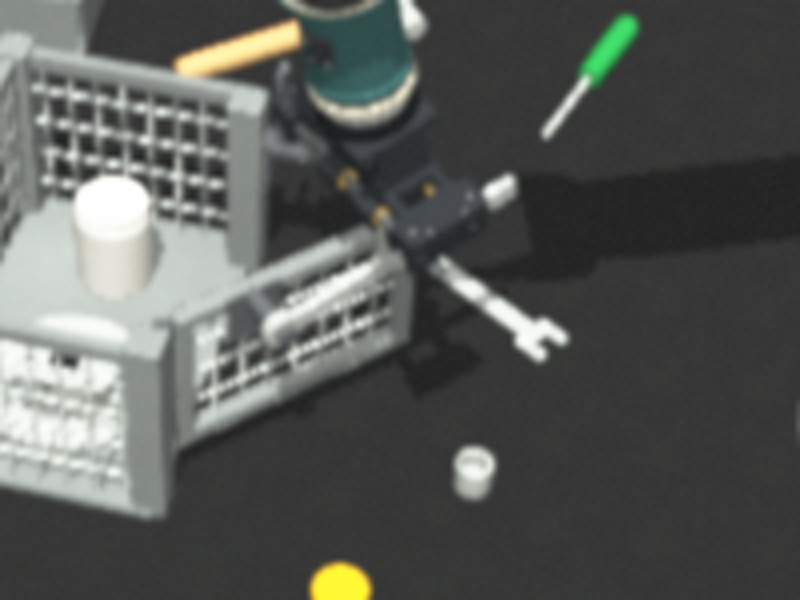

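View pics/w5.png

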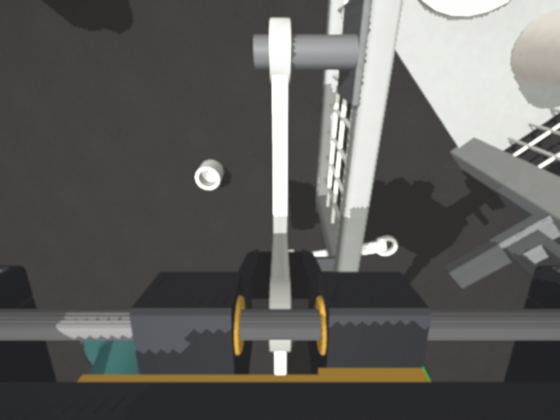

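```bash
python3 - <<'E'
from h import *
x,s=est()
# smooth
n=20;f=lambda k:0.5-0.5*np.cos(np.pi*k/n)
barplan([(x[0]+(0.03-x[0])*f(k),x[1]) for k in range(1,n+1)],x)
E
```

```text
t 8.05 g,b [0.754  0.2138] res mm [0.2 0.1 0.2] F [-0.83  0.02 -2.6 ] M [ 0.12 -0.16  0.01] gap 0.008018551274662196
CALL -0.02, 0.08, 0, -0.1, 0, -0.2, 0, -0.06, 0.23, 0.02, -0.1, 0, -0.8, 0, -0.11, 0.39, 0.02, -0.3, 0, -1.2, 0, -0.13, 0.53, 0.03, -0.4, 0, -1.7, 0, -0.17, 0.65, 0.04, -0.4, 0, -2, 0, -0.2, 0.77, 0.04, -0.6, 0, -2.4, 0, -0.21, 0.87, 0.05, -0.6, 0, -2.8, 0, -0.24, 0.93, 0.05, -0.6, 0, -2.9, 0, -0.24, 0.99, 0.06, -0.7, 0, -3.1, 0, -0.25, 1.01, 0.05, -0.7, 0, -3.1, 0
CALL -0.25, 1.01, 0.06, -0.7, 0, -3.2, 0, -0.24, 0.99, 0.05, -0.7, 0, -3.1, 0, -0.23, 0.93, 0.05, -0.7, 0, -2.9, 0, -0.22, 0.87, 0.05, -0.6, 0, -2.7, 0, -0.19, 0.77, 0.05, -0.5, 0, -2.5, 0, -0.17, 0.65, 0.03, -0.5, 0, -2, 0, -0.14, 0.53, 0.03, -0.3, 0, -1.7, 0, -0.1, 0.39, 0.03, -0.3, 0, -1.2, 0, -0.07, 0.23, 0.01, -0.2, 0, -0.7, 0, -0.02, 0.08, 0, 0, 0, -0.3, 0
end [ 0.5637 -0.0266  0.2309] [[0.137, 0.99, -0.031], [0.966, -0.14, -0.215], [-0.218, -0.001, -0.976]] max [0.25 1.01 0.06 0.7  0.   3.2  0.  ]
```

Emit:
jog_arm(series=[-0.02,0.08,0,-0.1,0,-0.2,0,-0.06,0.23,0.02,-0.1,0,-0.8,0,-0.11,0.39,0.02,-0.3,0,-1.2,0,-0.13,0.53,0.03,-0.4,0,-1.7,0,-0.17,0.65,0.04,-0.4,0,-2,0,-0.2,0.77,0.04,-0.6,0,-2.4,0,-0.21,0.87,0.05,-0.6,0,-2.8,0,-0.24,0.93,0.05,-0.6,0,-2.9,0,-0.24,0.99,0.06,-0.7,0,-3.1,0,-0.25,1.01,0.05,-0.7,0,-3.1,0])

```text
time: 9.3
ee_pos: [0.5084, 0.011, 0.2305]
orientation: [[0.468, 0.877, -0.107], [0.856, -0.48, -0.19], [-0.218, -0.003, -0.976]]
ft_force: [-3.8, 5.7, -3.2]
finger_gap: 0.0076
```

```bash
python3 - <<'E'
from h import *
est()
E
```

```text
t 9.3 g,b [0.3947 0.2114] res mm [0.3 0.1 0.4] F [-3.81  5.7  -3.16] M [ 1.09  0.37 -0.34] gap 0.007579739926097736
```

Emit:
jog_arm(series=[-0.25,1.01,0.06,-0.7,0,-3.2,0,-0.24,0.99,0.05,-0.7,0,-3.1,0,-0.23,0.93,0.05,-0.7,0,-2.9,0,-0.22,0.87,0.05,-0.6,0,-2.7,0,-0.19,0.77,0.05,-0.5,0,-2.5,0,-0.17,0.65,0.03,-0.5,0,-2,0,-0.14,0.53,0.03,-0.3,0,-1.7,0,-0.1,0.39,0.03,-0.3,0,-1.2,0,-0.07,0.23,0.01,-0.2,0,-0.7,0,-0.02,0.08,0,0,0,-0.3,0])

```text
time: 10.55
ee_pos: [0.5627, -0.0265, 0.2301]
orientation: [[0.135, 0.99, -0.035], [0.967, -0.14, -0.215], [-0.218, -0.005, -0.976]]
ft_force: [-2.7, 4.0, -4.7]
finger_gap: 0.0076
```

```bash
python3 - <<'E'
from h import *
x,s=est()
import pickle
p,d=vision.grab_frame("wrist");cv2.imwrite("pics/w6.png",p);pickle.dump((s['ee_pos'],s['orientation'],d),open("w6.pkl","wb"))
p,d=vision.grab_frame("top");cv2.imwrite("pics/t6.png",cv2.resize(p[85:285,205:345],None,fx=3,fy=3))
x,s=est()
barplan([(x[0]+(-0.03-x[0])*k/8,x[1]) for k in range(1,9)]+[(-.03,x[1])]*2,x)
E
```

```text
t 10.55 g,b [0.0349 0.2084] res mm [0.3 0.2 0.5] F [-2.73  3.98 -4.65] M [ 0.9   0.49 -0.24] gap 0.007627592631839722
t 10.65 g,b [0.0343 0.2087] res mm [0.3 0.2 0.5] F [-3.93  4.17 -3.94] M [ 0.88  0.53 -0.23] gap 0.007901324864509783
CALL -0.04, 0.14, 0.01, -0.1, 0, -0.4, 0, -0.04, 0.15, 0.01, -0.1, 0, -0.5, 0, -0.04, 0.14, 0, -0.1, 0, -0.4, 0, -0.04, 0.14, 0.01, -0.1, 0, -0.5, 0, -0.04, 0.14, 0.01, -0.1, 0, -0.4, 0, -0.04, 0.15, 0.01, -0.1, 0, -0.5, 0, -0.04, 0.14, 0.01, -0.1, 0, -0.4, 0, -0.04, 0.14, 0.01, -0.1, 0, -0.5, 0, 0, 0, 0, 0, 0, 0, 0, 0, 0, 0, 0, 0, 0, 0
end [ 0.5738 -0.031   0.2301] [[0.073, 0.997, -0.021], [0.973, -0.076, -0.217], [-0.218, -0.004, -0.976]] max [0.04 0.15 0.01 0.1  0.   0.5  0.  ]
```

View pics/w6.png

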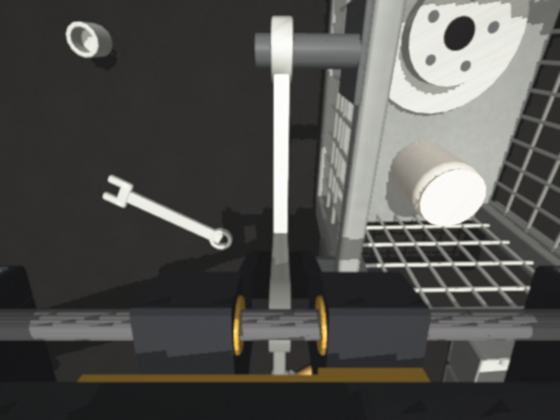

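View pics/t6.png

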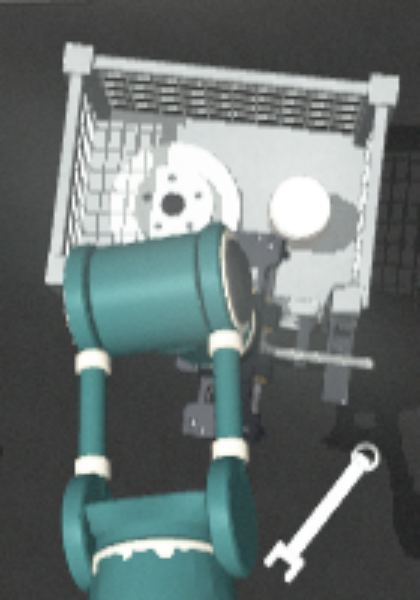

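Emit:
jog_arm(series=[-0.04,0.14,0.01,-0.1,0,-0.4,0,-0.04,0.15,0.01,-0.1,0,-0.5,0,-0.04,0.14,0,-0.1,0,-0.4,0,-0.04,0.14,0.01,-0.1,0,-0.5,0,-0.04,0.14,0.01,-0.1,0,-0.4,0,-0.04,0.15,0.01,-0.1,0,-0.5,0,-0.04,0.14,0.01,-0.1,0,-0.4,0,-0.04,0.14,0.01,-0.1,0,-0.5,0,0,0,0,0,0,0,0,0,0,0,0,0,0,0])

```text
time: 11.9
ee_pos: [0.5737, -0.0309, 0.2301]
orientation: [[0.073, 0.997, -0.021], [0.973, -0.076, -0.217], [-0.218, -0.004, -0.976]]
ft_force: [-4.4, 2.8, -4.1]
finger_gap: 0.0081
```

```bash
python3 - <<'E'
from h import *
x,s=est()
import pickle
D=[]
for i in range(6):
    p,d=vision.grab_frame("top");D.append(d)
D=np.median(np.array(D),0)
pickle.dump(D,open('t7.pkl','wb'))
cv2.imwrite("pics/t7.png",cv2.resize(p[170:230,280:345],None,fx=10,fy=9.5,interpolation=cv2.INTER_CUBIC))
P=pts("top",D)
c0=np.array([.6248,.0225,0])
L=(P-c0)@rz(np.radians(YAW))
for v in range(185,218): print(v,' '.join('%3.0f/%4.0f'%(1000*L[v,u,2],1000*L[v,u,0]) for u in range(308,330,2)))
x,s=est()
E
```

```text
t 11.9 g,b [-0.0296  0.2085] res mm [0.3 0.2 0.5] F [-4.37  2.82 -4.1 ] M [ 0.91  0.42 -0.22] gap 0.00808910420401322
185 193/  -1 191/  -0  10/  23 125/   9 195/   1 197/   1 198/   2 196/   3 197/   3 192/   4   1/  29
186 184/  -3 186/  -3  10/  19 133/   5 195/  -2 198/  -2 198/  -1 195/  -0 196/   0 190/   2  -2/  26
187 177/  -5 162/  -3   7/  16 137/   1 195/  -5 198/  -5 197/  -4 195/  -3 198/  -3 193/  -2   4/  22
188 177/  -8 130/  -2   6/  13 143/  -3 197/  -8 198/  -8 198/  -7 198/  -6 198/  -6   1/  18   0/  19
189 174/ -11   6/   9   9/   9 152/  -7 198/ -11 194/ -10 197/ -10 196/  -9 196/  -9   1/  15  -1/  16
190 177/ -14   9/   5  16/   5 159/ -11 182/ -12 187/ -12 191/ -12 196/ -12 196/ -12   0/  12  -1/  12
191 176/ -17   9/   2  25/   1 145/ -12 160/ -13 159/ -12 167/ -13 173/ -13   5/   7   0/   8   0/   9
192 177/ -20   7/  -2  36/  -4 130/ -14 157/ -16 157/ -15 158/ -15 159/ -14   1/   4   0/   5   1/   5
193 177/ -23   4/  -5  43/  -8 138/ -17 159/ -19 242/ -27 240/ -26 240/ -26  -1/   1   2/   1   2/   2
194 174/ -26  -3/  -7  44/ -12 125/ -19 157/ -22 237/ -
[... 1835 characters left out ...]
-77 159/ -77 159/ -76 158/ -76   1/ -65   5/ -64  -1/ -63  -0/ -62
213   0/ -73   1/ -72   1/ -72 160/ -81 158/ -80 161/ -79 160/ -79   2/ -68   1/ -67  -1/ -67   2/ -66
214   1/ -76   1/ -76   3/ -75 155/ -83 158/ -83 158/ -82 159/ -82   3/ -72   1/ -71   1/ -70   0/ -69
215   3/ -80   2/ -79 156/ -87 159/ -87 158/ -86 158/ -85 158/ -85   4/ -75   2/ -74  -0/ -73   2/ -73
216   1/ -83   0/ -82 158/ -90 158/ -90 159/ -89 158/ -88 159/ -88  -0/ -78   1/ -78   1/ -77  -1/ -76
217  -1/ -86   1/ -86 158/ -93 158/ -93 159/ -92 157/ -91 160/ -91   2/ -82   2/ -81   0/ -80   3/ -80
t 12.2 g,b [-0.0296  0.2085] res mm [0.3 0.2 0.5] F [-3.87  3.06 -4.16] M [ 0.93  0.49 -0.17] gap 0.007925088330200747
```

View pics/t7.png

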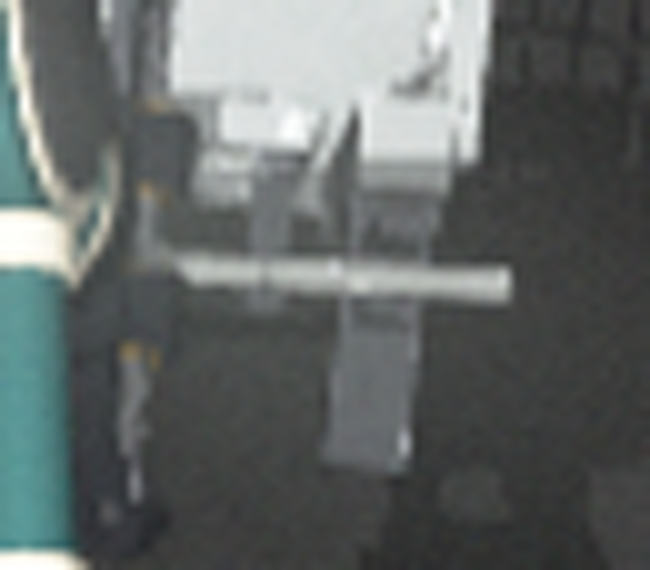

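```bash
python3 - <<'E'
from h import *
x,s=est()
barplan([(x[0]+(-0.049-x[0])*k/5,x[1]) for k in range(1,6)]+[(-.049,x[1])]*5,x)
E
```

```text
t 12.2 g,b [-0.0296  0.2085] res mm [0.3 0.2 0.5] F [-3.87  3.06 -4.16] M [ 0.93  0.49 -0.17] gap 0.007925088330200747
CALL -0.02, 0.07, 0, 0, 0, -0.2, 0, -0.02, 0.07, 0.01, -0.1, 0, -0.2, 0, -0.02, 0.07, 0, 0, 0, -0.2, 0, -0.02, 0.06, 0.01, -0.1, 0, -0.3, 0, -0.02, 0.07, 0, 0, 0, -0.2, 0, 0, 0, 0, 0, 0, 0, 0, 0, 0, 0, 0, 0, 0, 0, 0, 0, 0, 0, 0, 0, 0, 0, 0, 0, 0, 0, 0, 0, 0, 0, 0, 0, 0, 0, 0
end [ 0.577  -0.0322  0.2301] [[0.054, 0.998, -0.017], [0.975, -0.056, -0.217], [-0.218, -0.005, -0.976]] max [0.02 0.07 0.01 0.1  0.   0.3  0.  ]
```

Emit:
jog_arm(series=[-0.02,0.07,0,0,0,-0.2,0,-0.02,0.07,0.01,-0.1,0,-0.2,0,-0.02,0.07,0,0,0,-0.2,0,-0.02,0.06,0.01,-0.1,0,-0.3,0,-0.02,0.07,0,0,0,-0.2,0,0,0,0,0,0,0,0,0,0,0,0,0,0,0,0,0,0,0,0,0,0,0,0,0,0,0,0,0,0,0,0,0,0,0,0])

```text
time: 13.45
ee_pos: [0.5769, -0.0322, 0.2301]
orientation: [[0.054, 0.998, -0.017], [0.975, -0.056, -0.217], [-0.217, -0.005, -0.976]]
ft_force: [-3.7, 4.1, -4.2]
finger_gap: 0.0075
```

```bash
python3 - <<'E'
from h import *
x,s=est()
D=[]
for i in range(6):
    p,d=vision.grab_frame("top");D.append(d)
D=np.median(np.array(D),0)
cv2.imwrite("pics/t8.png",cv2.resize(p[170:230,280:345],None,fx=10,fy=9.5,interpolation=cv2.INTER_CUBIC))
P=pts("top",D)
L=(P-np.array([.6248,.0225,0]))@rz(np.radians(YAW))
for v in range(190,206): print(v,' '.join('%3.0f/%4.0f'%(1000*L[v,u,2],1000*L[v,u,0]) for u in range(308,330,2)))
for i in range(3): x,s=est()
# lower plan
barplan([(x[0],x[1]+(.10-x[1])*k/8) for k in range(1,9)]+[(x[0],.10)]*2,x)
E
```

```text
t 13.45 g,b [-0.0484  0.2081] res mm [0.3 0.3 0.5] F [-3.68  4.05 -4.21] M [ 0.92  0.47 -0.23] gap 0.007454046016033925
190 177/ -14   8/   5  15/   5 160/ -11 181/ -12 186/ -12 193/ -12 195/ -12 196/ -12  -1/  12  -0/  12
191 176/ -17   9/   2  25/   1 145/ -12 160/ -13 161/ -12 166/ -12 172/ -12  -1/   8   2/   8  -1/   9
192 179/ -21   9/  -2  35/  -4 129/ -13 156/ -16 156/ -15 157/ -15 159/ -14   2/   4   1/   5   2/   5
193 176/ -23   1/  -4  44/  -8 137/ -17 158/ -19 240/ -27 238/ -26 238/ -26  -1/   1   2/   1   1/   2
194 176/ -26   2/  -8  42/ -11 127/ -19 159/ -22 239/ -30 238/ -29 239/ -29   1/  -3   2/  -2   1/  -1
195 179/ -30   2/ -11  20/ -12 151/ -25 172/ -27 235/ -32 238/ -32 240/ -32  -1/  -6   2/  -6   3/  -5
196 228/ -37 227/ -37  -1/ -14 157/ -29 175/ -30 207/ -32 212/ -32 217/ -32   2/ -10  -0/  -9  -1/  -8
197 225/ -40 230/ -40 229/ -39 230/ -39 230/ -38 232/ -38 234/ -37 236/ -37 234/ -36 236/ -36 240/ -36
198 226/ -43 226/ -43 228/ -42 230/ -42 230/ -41 234/ -41 235/ -40 236/ -40 237/ -39 237/ -39 240/ -38
199 214/ -45 215/ -44 222/ -44 224/ -44 228/ -44 232/
[... 759 characters left out ...]
2 ] gap 0.008012938345698913
t 13.75 g,b [-0.0484  0.2082] res mm [0.3 0.2 0.5] F [-3.85  3.34 -3.73] M [ 0.98  0.47 -0.2 ] gap 0.008012938345698913
t 13.75 g,b [-0.0484  0.2082] res mm [0.3 0.2 0.5] F [-3.85  3.34 -3.73] M [ 0.98  0.47 -0.2 ] gap 0.008012938345698913
CALL -0.03, 0, 0.15, 0, 0.8, 0, 0, -0.03, 0, 0.15, 0, 0.7, 0, 0, -0.03, 0, 0.15, 0, 0.8, 0, 0, -0.02, 0, 0.14, 0, 0.8, 0, 0, -0.03, 0, 0.15, 0, 0.8, 0, 0, -0.03, 0, 0.15, 0, 0.7, 0, 0, -0.03, 0, 0.15, 0, 0.8, 0, 0, -0.03, 0, 0.15, 0, 0.8, 0, 0, 0, 0, 0, 0, 0, 0, 0, 0, 0, 0, 0, 0, 0, 0
end [ 0.5766 -0.0364  0.2188] [[0.056, 0.998, -0.011], [0.992, -0.056, -0.11], [-0.111, -0.005, -0.994]] max [0.03 0.   0.15 0.   0.8  0.   0.  ]
```

View pics/t8.png

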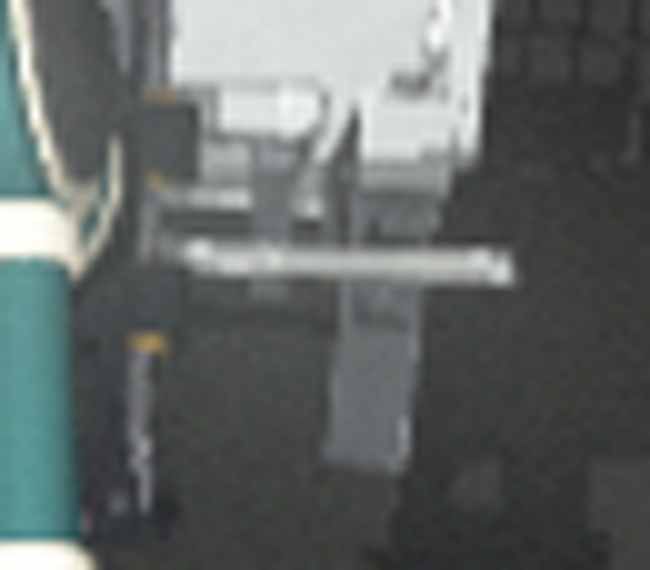

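Emit:
jog_arm(series=[-0.01,0.02,0,0,0,-0.1,0,0,0.02,0,0,0,-0.1,0,-0.01,0.02,0,0,0,0,0,0,0.02,0,0,0,-0.1,0,0,0.02,0,0,0,0,0,0,0,0,0,0,0,0,0,0,0,0,0,0,0,0,0,0,0,0,0,0,0,0,0,0,0,0,0,0,0,0,0,0,0,0])

```text
time: 15.0
ee_pos: [0.5778, -0.0325, 0.2301]
orientation: [[0.049, 0.999, -0.017], [0.975, -0.051, -0.217], [-0.218, -0.006, -0.976]]
ft_force: [-5.0, 2.5, -4.4]
finger_gap: 0.0079
```

```bash
cat >> h.py <<'E'
def feel():
    x,s=est(); a=np.radians(YAW)-x[0]; n=np.array([np.cos(a),np.sin(a),0])
    print('Fn',(s['ft_force']@n).round(2),'bolt x',round(1000*(-.05*np.cos(x[0])-.26*np.sin(x[0])),2))
E
python3 - <<'E'
from h import *
feel()
E
```

```text
t 15.0 g,b [-0.0536  0.2082] res mm [0.3 0.3 0.5] F [-4.97  2.5  -4.35] M [ 0.93  0.46 -0.24] gap 0.007927058809609491
Fn -5.11 bolt x -36.01
```

Emit:
jog_arm(series=[0,0.02,0,0,0,-0.1,0,0,0.02,0,0,0,0,0,0,0.02,0,0,0,-0.1,0,0,0,0,0,0,0,0,0,0,0,0,0,0,0,0,0,0,0,0,0,0,0,0,0,0,0,0,0,0,0,0,0,0,0,0,0,0,0,0,0,0,0,0,0,0,0,0,0,0])

```text
time: 16.25
ee_pos: [0.5784, -0.0326, 0.2301]
orientation: [[0.045, 0.999, -0.018], [0.975, -0.048, -0.217], [-0.218, -0.007, -0.976]]
ft_force: [-4.6, 2.7, -4.4]
finger_gap: 0.0074
```

```bash
python3 - <<'E'
from h import *
feel()
E
```

```text
t 16.25 g,b [-0.0568  0.2086] res mm [0.3 0.2 0.5] F [-4.56  2.67 -4.41] M [ 0.87  0.58 -0.16] gap 0.007446869611768502
Fn -4.7 bolt x -35.15
```

Emit:
jog_arm(series=[0,0.02,0,0,0,-0.1,0,0,0.02,0,0,0,0,0,0,0.02,0,0,0,-0.1,0,0,0,0,0,0,0,0,0,0,0,0,0,0,0,0,0,0,0,0,0,0,0,0,0,0,0,0,0,0,0,0,0,0,0,0,0,0,0,0,0,0,0,0,0,0,0,0,0,0])

```text
time: 17.5
ee_pos: [0.5786, -0.0327, 0.2301]
orientation: [[0.042, 0.999, -0.018], [0.975, -0.045, -0.217], [-0.218, -0.009, -0.976]]
ft_force: [-4.9, 2.6, -2.1]
finger_gap: 0.0077
```

```bash
python3 - <<'E'
from h import *
feel()
E
```

```text
t 17.5 g,b [-0.0584  0.2086] res mm [0.3 0.2 0.5] F [-4.87  2.55 -2.08] M [ 0.8   0.67 -0.31] gap 0.007701957621406405
Fn -5.0 bolt x -34.73
```

Emit:
jog_arm(series=[0,0.02,0,0,0,0,0,0,0.02,0,0,0,-0.1,0,0,0,0,0,0,0,0,0,0,0,0,0,0,0,0,0,0,0,0,0,0,0,0,0,0,0,0,0,0,0,0,0,0,0,0,0,0,0,0,0,0,0,0,0,0,0,0,0,0,0,0,0,0,0,0,0])

```text
time: 18.75
ee_pos: [0.5787, -0.0327, 0.2301]
orientation: [[0.04, 0.999, -0.019], [0.975, -0.043, -0.217], [-0.218, -0.01, -0.976]]
ft_force: [-7.0, 3.5, -2.8]
finger_gap: 0.0079
```

```bash
python3 - <<'E'
from h import *
feel()
E
```

```text
t 18.75 g,b [-0.0588  0.2088] res mm [0.3 0.2 0.5] F [-6.99  3.53 -2.84] M [ 0.8  0.8 -0.4] gap 0.007944554920500195
Fn -7.17 bolt x -34.65
```

Emit:
jog_arm(series=[0.01,-0.05,0,0,0,0.2,0,0,-0.05,0,0,0,0.2,0,0.01,-0.05,0,0,0,0.2,0,0,-0.05,0,0,0,0.1,0,0,-0.02,0,0,0,0,0,0,0,0,0,0,0,0,0,0,0,0,0,0,0,0,0,0,0,0,0,0,0,0,0,0,0,0,0,0,0,0,0,0,0,0])

```text
time: 20.0
ee_pos: [0.5786, -0.0322, 0.231]
orientation: [[0.053, 0.998, -0.014], [0.975, -0.055, -0.217], [-0.218, -0.002, -0.976]]
ft_force: [-1.5, 3.8, -7.7]
finger_gap: 0.0077
```

```bash
python3 - <<'E'
from h import *
feel()
x,s=est()
g=-.0505
barplan([(g,x[1]+(.10-x[1])*k/8) for k in range(1,9)]+[(g,.10)]*2,x)
E
```

```text
t 20.0 g,b [-0.0566  0.2148] res mm [0.  0.1 0.2] F [-1.54  3.83 -7.69] M [ 0.9   0.17 -0.03] gap 0.007685371320429111
Fn -1.75 bolt x -35.22
t 20.0 g,b [-0.0566  0.2148] res mm [0.  0.1 0.2] F [-1.54  3.83 -7.69] M [ 0.9   0.17 -0.03] gap 0.007685371320429111
CALL 0, -0.11, 0.15, 0.1, 0.8, 0.3, 0, -0.03, 0, 0.16, 0, 0.8, 0, 0, -0.03, 0, 0.16, 0, 0.9, 0, 0, -0.04, 0, 0.15, 0, 0.8, 0, 0, -0.03, 0, 0.16, 0, 0.8, 0, 0, -0.03, 0, 0.16, 0, 0.8, 0, 0, -0.03, 0, 0.16, 0, 0.9, 0, 0, -0.03, 0, 0.15, 0, 0.8, 0, 0, 0, 0, 0, 0, 0, 0, 0, 0, 0, 0, 0, 0, 0, 0
end [ 0.5772 -0.0364  0.2191] [[0.06, 0.998, -0.009], [0.993, -0.06, -0.104], [-0.104, -0.003, -0.995]] max [0.04 0.11 0.16 0.1  0.9  0.3  0.  ]
```

Emit:
jog_arm(series=[0,-0.02,0,0,0,0,0,0,-0.02,0,0,0,0,0,0,0,0,0,0,0,0,0,0,0,0,0,0,0,0,0,0,0,0,0,0,0,0,0,0,0,0,0,0,0,0,0,0,0,0,0,0,0,0,0,0,0,0,0,0,0,0,0,0,0,0,0,0,0,0,0])

```text
time: 21.25
ee_pos: [0.5782, -0.0321, 0.231]
orientation: [[0.053, 0.998, -0.014], [0.975, -0.055, -0.217], [-0.218, -0.002, -0.976]]
ft_force: [-0.9, 5.2, -8.7]
finger_gap: 0.0079
```

```bash
python3 - <<'E'
from h import *
feel()
D=[]
for i in range(4):
    p,d=vision.grab_frame("top");D.append(d)
D=np.median(np.array(D),0)
P=pts("top",D)
L=(P-np.array([.6248,.0225,0]))@rz(np.radians(YAW))
for v in range(193,204): print(v,' '.join('%3.0f/%4.0f'%(1000*L[v,u,2],1000*L[v,u,0]) for u in range(308,330,2)))
feel()
E
```

```text
t 21.25 g,b [-0.0548  0.2148] res mm [0.1 0.1 0.2] F [-0.92  5.18 -8.67] M [ 1.06  0.17 -0.09] gap 0.00791903142016657
Fn -1.21 bolt x -35.68
193 178/ -24  -1/  -4  39/  -8 138/ -17 158/ -19 240/ -27 239/ -26 238/ -26   3/   0   1/   1  -1/   2
194 176/ -26   1/  -8  44/ -11 125/ -19 159/ -22 241/ -30 239/ -29 239/ -29  -0/  -3   1/  -2  -2/  -1
195 178/ -30   2/ -11  20/ -12 150/ -25 171/ -26 235/ -32 238/ -32 241/ -32  -1/  -6   4/  -6   1/  -5
196 228/ -38 230/ -37 230/ -36 232/ -36 234/ -36 235/ -35 235/ -35 237/ -34 236/ -34 238/ -33 239/ -33
197 227/ -40 230/ -40 229/ -39 231/ -39 230/ -38 234/ -38 235/ -37 236/ -37 237/ -36 237/ -36 241/ -36
198 227/ -43 228/ -43 229/ -42 231/ -42 231/ -41 234/ -41 234/ -40 234/ -40 235/ -39 236/ -39 239/ -38
199 179/ -42   1/ -25   4/ -24 160/ -38 177/ -39 172/ -38 174/ -38 158/ -35   4/ -20 224/ -40 226/ -40
200 176/ -44   0/ -28  -0/ -27 156/ -41 176/ -42 173/ -41 170/ -40 159/ -39   2/ -23   3/ -23   3/ -22
201   1/ -32   1/ -32   2/ -31 159/ -44 202/ -47 201/ -47 201/ -46 157/ -41   1/ -27  -0/ -26   4/ -25
202   2/ -36   2/ -35  -1/ -34 157/ -47 201/ -50 202/ -50 202/ -49   0/ -31   3/ -30   1/ -29  -0/ -29
203   2/ -39  -0/ -38  -0/ -38 158/ -50 201/ -53 202/ -53 202/ -52  -1/ -34   2/ -33   4/ -33  -1/ -32
t 21.45 g,b [-0.0548  0.2148] res mm [0.1 0.1 0.2] F [-0.79  4.91 -7.  ] M [ 1.03  0.13 -0.04] gap 0.007663449763828916
Fn -1.07 bolt x -35.7
```

Emit:
jog_arm(series=[0,-0.02,0,0,0,0.1,0,0,-0.02,0,0,0,0,0,0,-0.02,0,0,0,0.1,0,0,-0.02,0,0,0,0,0,0,0,0,0,0,0,0,0,0,0,0,0,0,0,0,0,0,0,0,0,0,0,0,0,0,0,0,0,0,0,0,0,0,0,0,0,0,0,0,0,0,0])

```text
time: 22.7
ee_pos: [0.5775, -0.0319, 0.231]
orientation: [[0.057, 0.998, -0.014], [0.974, -0.058, -0.217], [-0.217, -0.001, -0.976]]
ft_force: [-1.4, 6.3, -7.8]
finger_gap: 0.0077
```

```bash
python3 - <<'E'
from h import *
feel()
x,s=est()
g=x[0]
barplan([(g,x[1]+(.13-x[1])*k/8) for k in range(1,9)]+[(g,.13)]*2,x)
E
```

```text
t 22.7 g,b [-0.0506  0.2143] res mm [0.1 0.1 0.2] F [-1.44  6.26 -7.77] M [ 1.15  0.14 -0.09] gap 0.00768177082871346
Fn -1.82 bolt x -36.8
t 22.7 g,b [-0.0506  0.2143] res mm [0.1 0.1 0.2] F [-1.44  6.26 -7.77] M [ 1.15  0.14 -0.09] gap 0.00768177082871346
CALL -0.02, 0, 0.12, 0, 0.6, 0, 0, -0.03, 0, 0.11, 0, 0.6, 0, 0, -0.02, 0, 0.12, 0, 0.6, 0, 0, -0.02, 0, 0.11, 0, 0.6, 0, 0, -0.03, 0, 0.12, 0, 0.6, 0, 0, -0.02, 0, 0.11, 0, 0.6, 0, 0, -0.02, 0, 0.12, 0, 0.6, 0, 0, -0.03, 0, 0.12, 0, 0.6, 0, 0, 0, 0, 0, 0, 0, 0, 0, 0, 0, 0, 0, 0, 0, 0
end [ 0.5773 -0.0354  0.2222] [[0.057, 0.998, -0.009], [0.989, -0.058, -0.134], [-0.135, -0.001, -0.991]] max [0.03 0.   0.12 0.   0.6  0.   0.  ]
```

Emit:
jog_arm(series=[-0.02,0,0.12,0,0.6,0,0,-0.03,0,0.11,0,0.6,0,0,-0.02,0,0.12,0,0.6,0,0,-0.02,0,0.11,0,0.6,0,0,-0.03,0,0.12,0,0.6,0,0,-0.02,0,0.11,0,0.6,0,0,-0.02,0,0.12,0,0.6,0,0,-0.03,0,0.12,0,0.6,0,0,0,0,0,0,0,0,0,0,0,0,0,0,0,0])

```text
time: 23.95
ee_pos: [0.5773, -0.0354, 0.2223]
orientation: [[0.058, 0.998, -0.009], [0.989, -0.058, -0.134], [-0.135, -0.001, -0.991]]
ft_force: [-0.8, 6.6, -7.6]
finger_gap: 0.0077
```

```bash
python3 - <<'E'
from h import *
feel()
x,s=est()
g=x[0]
barplan([(g,x[1]+(.09-x[1])*k/5) for k in range(1,6)]+[(g,.09)]*5,x)
D=[]
for i in range(4):
    p,d=vision.grab_frame("top");D.append(d)
D=np.median(np.array(D),0)
P=pts("top",D)
L=(P-np.array([.6248,.0225,0]))@rz(np.radians(YAW))
for v in range(193,204): print(v,' '.join('%3.0f/%4.0f'%(1000*L[v,u,2],1000*L[v,u,0]) for u in range(308,330,2)))
E
```

```text
t 23.95 g,b [-0.0506  0.1306] res mm [0.1 0.1 0.2] F [-0.81  6.65 -7.61] M [ 1.13  0.07 -0.09] gap 0.007669275321536826
Fn -1.21 bolt x -36.79
t 23.95 g,b [-0.0506  0.1306] res mm [0.1 0.1 0.2] F [-0.81  6.65 -7.61] M [ 1.13  0.07 -0.09] gap 0.007669275321536826
CALL -0.02, 0, 0.09, 0, 0.5, 0, 0, -0.02, 0, 0.09, 0, 0.4, 0, 0, -0.01, 0, 0.09, 0, 0.5, 0, 0, -0.02, 0, 0.09, 0, 0.5, 0, 0, -0.02, 0, 0.09, 0, 0.4, 0, 0, 0, 0, 0, 0, 0, 0, 0, 0, 0, 0, 0, 0, 0, 0, 0, 0, 0, 0, 0, 0, 0, 0, 0, 0, 0, 0, 0, 0, 0, 0, 0, 0, 0, 0, 0
end [ 0.5772 -0.0368  0.2179] [[0.058, 0.998, -0.007], [0.994, -0.058, -0.095], [-0.095, -0.001, -0.995]] max [0.02 0.   0.09 0.   0.5  0.   0.  ]
193 177/ -23   3/  -5  38/  -8 137/ -17 160/ -19 240/ -27 242/ -27 239/ -26   1/   1   2/   1   2/   2
194 176/ -26  -1/  -8  42/ -11 126/ -19 160/ -22 237/ -30 238/ -29 239/ -29   0/  -3   0/  -2  -1/  -1
195 177/ -29   1/ -11  18/ -12 149/ -25 172/ -26 236/ -32 238/ -32 238/ -31   2/  -6   2/  -6  -2/  -5
196 177/ -32   1/ -15   5/ -14 157/ -29 177/ -30 206/ -32 211/ -32 214/ -32   3/ -10   1/  -9   4/  -8
197 215/ -39 216/ -39 215/ -38 216/ -37 216/ -37 218/ -36 219/ -36 219/ -35 219/ -35 220/ -34 223/ -34
198 214/ -42 217/ -42 216/ -41 218/ -41 218/ -40 215/ -39 218/ -39 222/ -39 219/ -38 219/ -37 220/ -37
199 206/ -44 207/ -44 210/ -43 216/ -43 215/ -43 222/ -43 221/ -42 218/ -41 215/ -40 220/ -40 222/ -40
200 176/ -45   2/ -28  -1/ -27 161/ -41 175/ -42 173/ -41 170/ -40 159/ -38  -1/ -23   2/ -23 210/ -41
201 179/ -48   0/ -31   2/ -31 158/ -44 203/ -47 201/ -47 200/ -46 158/ -41   1/ -27   1/ -26   0/ -25
202   0/ -36  -1/ -35   4/ -35 159/ -47 200/ -50 202/ -50 201/ -49   2/ -31   0/ -30   1/ -29   1/ -29
203   3/ -39   2/ -38   0/ -38 158/ -50 201/ -53 201/ -52 204/ -52   4/ -34   3/ -34   2/ -33   3/ -32
```

Emit:
jog_arm(series=[0,0.03,0,0,0,0,0,-0.02,0,0.09,0,0.5,0,0,-0.02,0,0.09,0,0.4,0,0,-0.01,0,0.09,0,0.5,0,0,-0.02,0,0.09,0,0.5,0,0,-0.02,0,0.09,0,0.4,0,0,0,0,0,0,0,0,0,0,0,0,0,0,0,0,0,0,0,0,0,0,0,0,0,0,0,0,0,0])

```text
time: 25.4
ee_pos: [0.5771, -0.0368, 0.2179]
orientation: [[0.058, 0.998, -0.007], [0.994, -0.058, -0.095], [-0.095, -0.002, -0.995]]
ft_force: [-0.9, 5.8, -7.0]
finger_gap: 0.0075
```

```bash
python3 - <<'E'
from h import *
feel()
x,s=est()
g=x[0]
barplan([(g,x[1]+(.03-x[1])*k/8) for k in range(1,9)]+[(g,.03)]*2,x)
D=[]
for i in range(3):
    p,d=vision.grab_frame("top");D.append(d)
D=np.median(np.array(D),0)
P=pts("top",D)
L=(P-np.array([.6248,.0225,0]))@rz(np.radians(YAW))
for v in range(195,203): print(v,' '.join('%3.0f/%4.0f'%(1000*L[v,u,2],1000*L[v,u,0]) for u in range(308,330,2)))
E
```

```text
t 25.4 g,b [-0.0504  0.0897] res mm [0.1 0.1 0.3] F [-0.95  5.84 -7.01] M [ 1.07  0.19 -0.09] gap 0.0075357870055217475
Fn -1.3 bolt x -36.83
t 25.4 g,b [-0.0504  0.0897] res mm [0.1 0.1 0.3] F [-0.95  5.84 -7.01] M [ 1.07  0.19 -0.09] gap 0.0075357870055217475
CALL -0.02, 0, 0.08, 0, 0.4, 0, 0, -0.01, 0, 0.08, 0, 0.5, 0, 0, -0.02, 0, 0.09, 0, 0.4, 0, 0, -0.02, 0, 0.08, 0, 0.4, 0, 0, -0.01, 0, 0.08, 0, 0.4, 0, 0, -0.02, 0, 0.08, 0, 0.5, 0, 0, -0.02, 0, 0.08, 0, 0.4, 0, 0, -0.01, 0, 0.08, 0, 0.4, 0, 0, 0, 0, 0, 0, 0, 0, 0, 0, 0, 0, 0, 0, 0, 0
end [ 0.577  -0.0385  0.2115] [[0.058, 0.998, -0.004], [0.998, -0.058, -0.036], [-0.036, -0.002, -0.999]] max [0.02 0.   0.09 0.   0.5  0.   0.  ]
195 560/ -68   4/ -11  25/ -13 152/ -25 171/ -26 233/ -32 237/ -32 241/ -32   1/  -6   2/  -6   0/  -5
196 560/ -70   1/ -15   0/ -14 153/ -28 175/ -30 210/ -33 215/ -33 216/ -32  -0/  -9   2/  -9   3/  -8
197 559/ -72 209/ -38 211/ -38 213/ -37 213/ -37 211/ -36 210/ -35 210/ -34 211/ -34   1/ -12   8/ -12
198 586/ -77 211/ -41 207/ -40 209/ -40 210/ -39 208/ -38 213/ -38 213/ -38 213/ -37 214/ -37 212/ -36
199 586/ -79 208/ -44 209/ -43 209/ -43 211/ -42 212/ -42 210/ -41 212/ -41 211/ -40 214/ -40 216/ -39
200 585/ -81   1/ -28   5/ -28 161/ -41 171/ -41 169/ -41 176/ -41 195/ -42 201/ -42 204/ -41 207/ -41
201 585/ -83   8/ -32   1/ -31 156/ -44 204/ -47 202/ -47 200/ -46 160/ -42   1/ -27  -0/ -26  -0/ -25
202 589/ -85   2/ -35   1/ -34 157/ -47 203/ -50 204/ -50 205/ -49   3/ -31   1/ -30   0/ -29   5/ -29
```

Emit:
jog_arm(series=[-0.02,0,0.08,0,0.4,0,0,-0.01,0,0.08,0,0.5,0,0,-0.02,0,0.09,0,0.4,0,0,-0.02,0,0.08,0,0.4,0,0,-0.01,0,0.08,0,0.4,0,0,-0.02,0,0.08,0,0.5,0,0,-0.02,0,0.08,0,0.4,0,0,-0.01,0,0.08,0,0.4,0,0,0,0,0,0,0,0,0,0,0,0,0,0,0,0])

```text
time: 26.8
ee_pos: [0.5771, -0.0385, 0.2116]
orientation: [[0.058, 0.998, -0.004], [0.998, -0.058, -0.036], [-0.036, -0.002, -0.999]]
ft_force: [-0.5, 5.8, -6.1]
finger_gap: 0.0079
```

```bash
python3 - <<'E'
from h import *
feel()
x,s=est()
g=x[0]
barplan([(g,x[1]+(.005-x[1])*k/5) for k in range(1,6)]+[(g,.005)]*5,x)
E
```

```text
t 26.8 g,b [-0.0505  0.0311] res mm [0.1 0.1 0.2] F [-0.53  5.75 -6.15] M [ 1.07  0.13 -0.05] gap 0.007863009997591493
Fn -0.88 bolt x -36.82
t 26.8 g,b [-0.0505  0.0311] res mm [0.1 0.1 0.2] F [-0.53  5.75 -6.15] M [ 1.07  0.13 -0.05] gap 0.007863009997591493
CALL -0.01, 0, 0.06, 0, 0.3, 0, 0, -0.01, 0, 0.05, 0, 0.3, 0, 0, -0.02, 0, 0.06, 0, 0.3, 0, 0, -0.01, 0, 0.06, 0, 0.3, 0, 0, -0.01, 0, 0.06, 0, 0.3, 0, 0, 0, 0, 0, 0, 0, 0, 0, 0, 0, 0, 0, 0, 0, 0, 0, 0, 0, 0, 0, 0, 0, 0, 0, 0, 0, 0, 0, 0, 0, 0, 0, 0, 0, 0, 0
end [ 0.577  -0.0392  0.2087] [[0.058, 0.998, -0.002], [0.998, -0.058, -0.01], [-0.01, -0.002, -1.0]] max [0.02 0.   0.06 0.   0.3  0.   0.  ]
```

Emit:
jog_arm(series=[-0.01,0,0.06,0,0.3,0,0,-0.01,0,0.05,0,0.3,0,0,-0.02,0,0.06,0,0.3,0,0,-0.01,0,0.06,0,0.3,0,0,-0.01,0,0.06,0,0.3,0,0,0,0,0,0,0,0,0,0,-0.02,0,0,0,0,0,0,-0.02,0,0,0,0,0,0,-0.02,0,0,0,0,0,0,-0.02,0,0,0,0.1,0])

```text
time: 28.05
ee_pos: [0.5766, -0.039, 0.2089]
orientation: [[0.06, 0.998, -0.002], [0.998, -0.06, -0.009], [-0.01, -0.001, -1.0]]
ft_force: [0.4, 7.5, -7.2]
finger_gap: 0.008
```

```bash
python3 - <<'E'
from h import *
feel()
E
```

```text
t 28.05 g,b [-0.0482  0.0055] res mm [0.1 0.1 0.2] F [ 0.38  7.46 -7.16] M [ 1.11 -0.02 -0.06] gap 0.008017581407594671
Fn -0.1 bolt x -37.41
```

Emit:
jog_arm(series=[0,-0.02,0,0,0,0,0,0,-0.02,0,0,0,0.1,0,0,-0.02,0,0,0,0,0,0,-0.02,0,0,0,0.1,0,0,0,0,0,0,0,0,0,0,0,0,0,0,0,0,0,0,0,0,0,0,0,0,0,0,0,0,0,0,0,0,0,0,0,0,0,0,0,0,0,0,0])

```text
time: 29.3
ee_pos: [0.5759, -0.0388, 0.2089]
orientation: [[0.063, 0.998, -0.001], [0.998, -0.063, -0.009], [-0.009, -0.001, -1.0]]
ft_force: [1.0, 8.2, -7.0]
finger_gap: 0.0075
```

```bash
python3 - <<'E'
from h import *
feel()
E
```

```text
t 29.3 g,b [-0.0442  0.0055] res mm [0.1 0.1 0.2] F [ 0.99  8.16 -6.96] M [ 1.13 -0.06 -0.08] gap 0.007462948413341353
Fn 0.44 bolt x -38.45
```

Emit:
jog_arm(series=[0,-0.02,0,0,0,0,0,0,-0.02,0,0,0,0.1,0,0,-0.01,0,0,0,0,0,0,0,0,0,0,0,0,0,0,0,0,0,0,0,0,0,0,0,0,0,0,0,0,0,0,0,0,0,0,0,0,0,0,0,0,0,0,0,0,0,0,0,0,0,0,0,0,0,0])

```text
time: 30.55
ee_pos: [0.5755, -0.0386, 0.2088]
orientation: [[0.065, 0.998, -0.001], [0.998, -0.065, -0.009], [-0.009, -0.001, -1.0]]
ft_force: [1.2, 8.0, -7.2]
finger_gap: 0.0083
```

```bash
python3 - <<'E'
from h import *
feel()
E
```

```text
t 30.55 g,b [-0.042   0.0053] res mm [0.1 0.  0.2] F [ 1.22  7.97 -7.2 ] M [ 1.22 -0.06 -0.05] gap 0.008276423146080866
Fn 0.67 bolt x -39.04
```

Emit:
jog_arm(series=[0,-0.02,0.03,0,0,0,0,0,-0.01,0.03,0,0.3,0,0,0,0,0,0,0,0,0,0,0,0,0,0,0,0,0,0,0,0,0,0,0,0,0,0,0,0,0,0,0,0,0,0,0,0,0,0,0,0,0,0,0,0,0,0,0,0,0,0,0,0,0,0,0,0,0,0], force=5)

```text
time: 31.8
ee_pos: [0.5753, -0.0394, 0.209]
orientation: [[0.065, 0.998, -0.0], [0.998, -0.065, -0.005], [-0.005, -0.0, -1.0]]
ft_force: [0.6, 6.9, -4.0]
finger_gap: 0.0078
```

```bash
python3 - <<'E'
from h import *
feel()
p,d=vision.grab_frame("top")
P=pts("top",d)
L=(P-np.array([.6248,.0225,0]))@rz(np.radians(YAW))
for v in range(195,203): print(v,' '.join('%3.0f/%4.0f'%(1000*L[v,u,2],1000*L[v,u,0]) for u in range(308,330,2)))
E
```

```text
t 31.8 g,b [-0.0425  0.0045] res mm [ 0.4  0.8 -0.1] F [ 0.57  6.92 -4.03] M [ 0.87  0.11 -0.07] gap 0.007764613711331141
Fn 0.09 bolt x -38.92
195 582/ -70 577/ -69 578/ -69 566/ -67 588/ -69 587/ -68 589/ -68 583/ -67 572/ -66  -1/  -5  -2/  -4
196 577/ -72 580/ -72 583/ -71 572/ -70 587/ -71 585/ -70 585/ -70 580/ -69 566/ -67   2/  -9  -1/  -8
197 577/ -74 579/ -74 581/ -73 576/ -72 580/ -72 585/ -72 585/ -72 575/ -71 562/ -69   0/ -12  -0/ -11
198 575/ -76 581/ -76 576/ -75 580/ -75 583/ -75 581/ -74 581/ -74 572/ -72  -0/ -16   5/ -16   2/ -15
199 572/ -78 574/ -77 574/ -77 575/ -77 579/ -77 581/ -76 581/ -76 572/ -75 192/ -38 197/ -38 195/ -37
200 568/ -79 569/ -79 568/ -79 573/ -78 578/ -79 579/ -78 577/ -78 568/ -76 197/ -41 196/ -41 195/ -40
201 563/ -81 567/ -81 566/ -80 576/ -81 577/ -81 580/ -80 576/ -80 191/ -44 195/ -44 198/ -44 197/ -43
202 561/ -83 559/ -82 570/ -83 578/ -83 579/ -83 580/ -83 578/ -82 572/ -81   3/ -30  -3/ -29   6/ -29
```

Emit:
jog_arm(series=[0,0,0,0,0,0,0.1,0,0,0,0,0,0,0.13,0,0,0,0,0,0,0.16,0,0,0,0,0,0,0.2,0,0,0,0,0,0,0.3,0,0,0,0,0,0,0.4,0,0,0,0,0,0,0.5,0,0,0,0,0,0,0.5,0,0,0,0,0,0,0.5,0,0,0,0,0,0,0.5])

```text
time: 33.1
ee_pos: [0.5748, -0.0396, 0.2081]
orientation: [[0.065, 0.998, -0.002], [0.998, -0.065, -0.005], [-0.005, -0.001, -1.0]]
ft_force: [-0.9, 0.1, 0.2]
finger_gap: 0.0445
```

```bash
python3 - <<'E'
from h import *
s=robot.read_state();print(s['time'],s['ft_force'],s['finger_gap'])
p,d=vision.grab_frame("wrist");cv2.imwrite("pics/w9.png",p)
E
```

```text
33.1 [-0.92726416  0.08692603  0.21275738] 0.04454997907928521
```

View pics/w9.png

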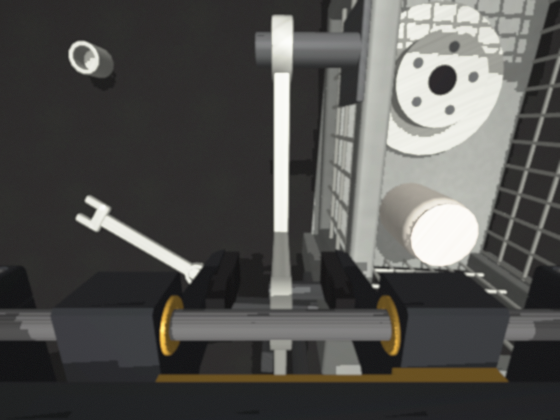

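Emit:
jog_arm(series=[0,0,-1,0,0,0,0.5,0,0,-2,0,0,0,0.5,0,0,-3,0,0,0,0.5,0,0,-3,0,0,0,0.5,0,0,-3,0,0,0,0.5,0,0,-2,0,0,0,0.5,-2,-3,0,0,0,0,0.5,-3,-4,0,0,0,0,0.5,-2,-3,0,0,0,0,0.5,0,0,0,0,0,0,0.5])

```text
time: 34.4
ee_pos: [0.4693, -0.1031, 0.3497]
orientation: [[0.067, 0.998, -0.0], [0.998, -0.067, -0.006], [-0.006, 0.0, -1.0]]
ft_force: [-0.0, 0.1, -0.6]
finger_gap: 0.044
```

```bash
python3 - <<'E'
from h import *
s=robot.read_state();print(s['time'],s['ee_pos'],s['ft_force'])
p,d=vision.grab_frame("wrist");cv2.imwrite("pics/w10.png",p)
P=pts("wrist",d,pose=(s['ee_pos'],s['orientation']));z=P[...,2]
L=(P-np.array([.6248,.0225,0]))@rz(np.radians(YAW))
for zz,n in((.194,'bar'),(.201,'striker'),(.238,'back')):
    m=(abs(z-zz)<.003)&(abs(L[...,1]+.14)<.04 if n=='bar' else abs(L[...,1]+.14)<.009)&(L[...,0]<-.02)&(L[...,0]>-.07)
    l=L[m]*1000; print(n,m.sum(),l.min(0).round(1) if m.sum() else '',l.max(0).round(1) if m.sum() else '',np.median(l,0).round(1))
p,d=vision.grab_frame("side");cv2.imwrite("pics/s10.png",cv2.resize(p[150:300,180:420],None,fx=3.3,fy=3.3,interpolation=cv2.INTER_CUBIC))
p,d=vision.grab_frame("top");cv2.imwrite("pics/t10.png",p)
E
```

```text
34.4 [ 0.46932129 -0.10309714  0.34968768] [-0.02371015  0.12985331 -0.59170973]
bar 610 [ -52.8 -177.   191.1] [ -24.2 -100.1  197. ] [ -40.7 -135.2  194.1]
striker 166 [ -52.9 -148.   198.1] [ -24.4 -131.9  204. ] [ -47.6 -139.5  201. ]
back 172 [ -32.5 -148.3  235. ] [ -23.7 -132.1  239.9] [ -28.2 -139.7  237.9]
```

View pics/w10.png

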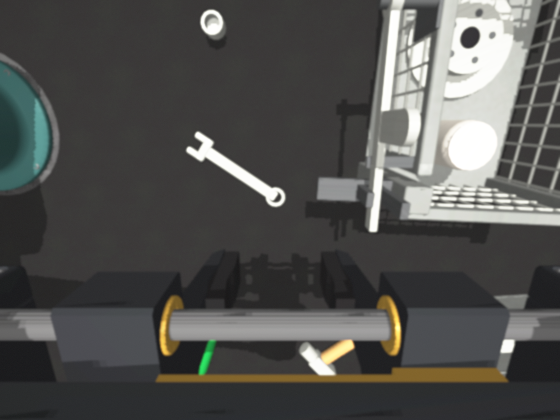

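View pics/s10.png

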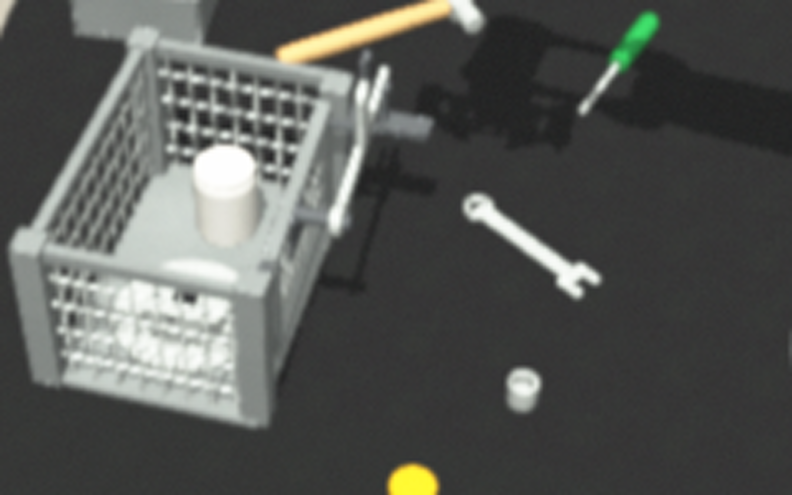

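View pics/t10.png

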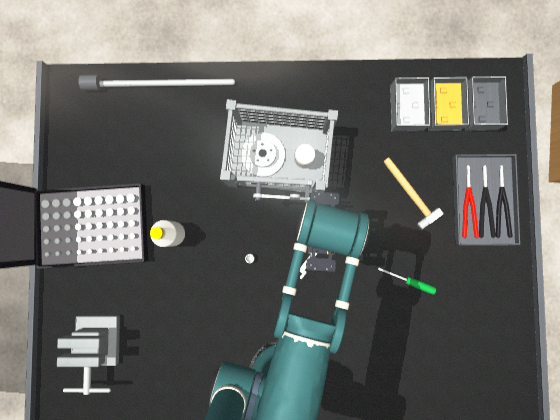

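The gate is shut. The bar lies level (top at z 194 mm) between the striker and the back plate, nothing touches it, and the other things have not moved.

```bash
python3 - <<'E'
from station import ticket
print(ticket.close_job())
E
```

```text
the job is handed in; nothing more can be done
None
```

The gate is latched shut and stayed shut after I let go. I handed the job in at about 34.5 s of the 61 s allowed; it reports no verdict.

**What I did:** I located the cage, hinge, keeper and bar with the wrist camera. The keeper sat about 12 mm into the pen from its nominal place. I gripped the tab, lifted the bar to about 0.21 rad with the gate at 0.75 rad, and swung the gate shut with the bar held up. I moved in small steps until it touched the back plate. The push at the wrist rose only from about 5 N to about 7 N. Then I backed off to the middle of the notch, lowered the bar, eased it back towards the striker and released it.

**Last checks:**
- **Latch:** after the arm had pulled away, the bar's top was at 194 mm, which is level. At the keeper the bar's middle was at cage x of about -41 mm, between the striker (-48 mm) and the back plate (-28 mm).
- **Gate angle:** about -0.04 rad, worked out from the tool pose just before release.
- **Forces:** wrist force was about zero after release.
- **Bystanders:** in the last pictures I saw no change in the other things. I did not measure their positions.

**Disagreements:**
- **Notch position:** the top camera put the bar 1 to 2 mm further towards the striker than the wrist camera and the touch did. I went by the touch.
- **Wrist force readings:** while the tab was gripped near the catch they showed up to about 8 N sideways and up to about 9 N vertically. I put this down to strain in the grip. It went away on release.
- **Bolt force:** I could not measure the force between bolt and keeper directly, so staying under 10 N is inferred from the wrist readings.

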